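Build a chassis stand from the plate magazines

TASK

Build the two-step stand for a model car's chassis on the black setup block: draw the large blue plate that sticks out at the bottom of its magazine and set it down flat in the middle of the yellow rectangle, its long side along the rectangle's; then draw the bottom orange plate the same way and set it down flat on the middle of the blue one, long sides parallel. Do not drop the plates, let the rest of each stack drop down and stay in its magazine, and leave the two cars and the screwdriver where they are.

Things in the scene. Friction and masses are not known exactly. Their poses are not given: they have to be found in the camera images.
- magazine_large: fixed upright magazine of the large plates, open between four aluminium corner angles, two dark gate strips in front, blue bar at the rear top, open top, 190 mm tall, 87 x 71 mm (x, y) outside; a 6 mm thick foot spreads 12 mm more at each side and 18 mm behind. Origin on the table under the column's centre, front towards -x. Column 79 x 63 mm inside, floor 55 mm above the table, holding 4 plates
- gate_large (a point): middle of the gate's lower edge, on its front face: 43.5 mm in front of the column's centre, 17 mm above the floor, so only the bottom plate can leave, along the magazine's -x. The floor ends 2 mm in front of this face; below what sticks out is only the table. The gate rises 118 mm above here: a vertical gripper would strike it, so lean the tool back from it
- large_1: bottom plate of that magazine, blue, 76 long x 60 wide x 12 mm thick (x, y, z), about 148 g, loose; origin at the centre of its underside. At the start it lies on the magazine floor, already drawn part-way out: about 25 to 30 mm stand out in front of the gate; the others rest on its inner part. Its x lies along the magazine's x at the start
- large_2: blue anodised plate in the same magazine, 76 x 60 x 12 mm (x, y, z), smooth, number 2 from the bottom; origin at the centre of its underside; it must drop down inside the magazine and stay there
- large_3: blue anodised plate in the same magazine, 76 x 60 x 12 mm (x, y, z), smooth, number 3 from the bottom; origin at the centre of its underside; it must drop down inside the magazine and stay there
- large_4: blue anodised plate in the same magazine, 76 x 60 x 12 mm (x, y, z), smooth, number 4 from the bottom; origin at the centre of its underside; it must drop down inside the magazine and stay there
- magazine_small: fixed upright magazine of the small plates, open between four aluminium corner angles, two dark gate strips in front, orange bar at the rear top, open top, 190 mm tall, 77 x 57 mm (x, y) outside; a 6 mm thick foot spreads 12 mm more at each side and 18 mm behind. Origin on the table under the column's centre, front towards -x. Column 69 x 49 mm inside, floor 55 mm above the table, holding 4 plates
- gate_small (a point): middle of the gate's lower edge, on its front face: 38.5 mm in front of the column's centre, 17 mm above the floor, so only the bottom plate can leave, along the magazine's -x. The floor ends 2 mm in front of this face; below what sticks out is only the table. The gate rises 118 mm above here: a vertical gripper would strike it, so lean the tool back from it
- small_1: bottom plate of that magazine, orange, 66 long x 46 wide x 12 mm thick (x, y, z), about 98 g, loose; origin at the centre of its underside. At the start it lies on the magazine floor, already drawn part-way out: about 21 to 26 mm stand out in front of the gate; the others rest on its inner part. Its x lies along the magazine's x at the start
- small_2: orange anodised plate in the same magazine, 66 x 46 x 12 mm (x, y, z), smooth, number 2 from the bottom; origin at the centre of its underside; it must drop down inside the magazine and stay there
- small_3: orange anodised plate in the same magazine, 66 x 46 x 12 mm (x, y, z), smooth, number 3 from the bottom; origin at the centre of its underside; it must drop down inside the magazine and stay there
- small_4: orange anodised plate in the same magazine, 66 x 46 x 12 mm (x, y, z), smooth, number 4 from the bottom; origin at the centre of its underside; it must drop down inside the magazine and stay there
- setup_block: fixed black slab of track, 140 x 100 x 40 mm, two pale rails along its x near the long edges and a yellow painted rectangle 86 x 70 mm at the centre of its top, long side along x; origin at the centre of its underside
- pad (a point): centre of the yellow rectangle, on the top face of the setup block (40 mm above the table), axes as the block's
- car_red: bystander: red model racing car, 128 x 62 x 34 mm, origin at the centre of its underside, length along x
- car_white: bystander: white model racing car, same size, origin at the centre of its underside, length along x
- screwdriver: bystander: screwdriver 160 mm long lying on the table, about 25 mm thick at the handle, handle towards its -x

How it is judged:
By the outcome, as a careful person would: the job done as asked, in the order asked, and still so for the second after the job is handed in, with the robot touching nothing.
It also fails if it takes over 61 s, if anything falls off the work surface, if the arm or the gripper's body presses on something with over 40 N, if the wrist force passes 120 N, or if a joint passes its speed limit or range.

ROBOT

A 7-joint arm with a two-finger parallel gripper is mounted at the origin on the work surface. World frame = base frame: x ahead of the robot, y to its left, z up, the work surface at z = 0. Lengths are in m, angles in degrees, forces in N, time in s.
With the tool pointing down it reaches from about 0.425 to 0.875 m from the base axis. Payload 9.9 kg.
Tool frame: the origin (TCP) lies at the very end of the fingers, on their centre line; the grasp point (between the pads) lies 19 mm behind it; z points along the fingers, y is the line along which they close (so a half turn about z gives the same grasp; the last joint's range is limited). The gripper opens to 85 mm and grips with 20 to 120 N. Pads are 22 mm wide; open, the fingers measure 114 mm over their backs; the gripper's body (76 mm by 85 mm) begins 54 mm behind the grasp point. The pads swing forward as they close: fully open they stand 13 mm farther back than shut.
Start: joints at [-75.905, 32.985, 1.427, 82.34, -0.859, 64.687, -3.237], TCP at [0.219, 0.639, 0.231] pointing down, gripper open.
Joint ranges: [-157.87, 157.87], [-19.46, 123.44], [-87.15, 90], [11.01, 140.99], [-62.26, 242.26], [9.8, 113.94], [-161.44, 161.44]. Speed limits (degrees/s): [127.2, 127.2, 172.46, 172.46, 180, 180, 180].

INTERFACE

Orientations are given as [roll, pitch, yaw] about the fixed x, y, z axes, in that order (R = Rz(yaw) Ry(pitch) Rx(roll)).
In Python, from station import env gives the robot as it stands.
- The arm moves only by the tool step_arm, never from a script. Its argument "motion" is text: rows parted by semicolons, each of 7 numbers parted by spaces: the turn, a rotation vector about the world's x, y, z normalised to -1 to 1, where 1 is 2 pi rad, then the shift along the world's x, y, z normalised to -1 to 1, where 1 is 2 cm, then the gripper command: -1 is shut, 1 is fully open, values between are in proportion. A call has exactly 8 rows; each row shifts and turns the commanded pose from where the row before left it; what a row does not reach is not made up. A row lasts 1/12 s, in which the tool goes at most 41.7 mm and 7.16 degrees, less where a joint would pass 70% of its speed; a pose out of reach is approached as far as the arm can. A call with a number of a shift or a turn outside -1 to 1 is refused whole. A call with a gripper value outside its range is refused whole. The fingers move at their own pace and stop on an object; "squeeze" is the grip in N (left out, the last holds). Time passes only in rows, so rows that do not move let the fingers close, or fill a call up. It gives the time, the measured TCP pose, the force, the opening and the grip force at its end, in the units of the state.
- env.get_obs(): the state, without advancing time (a new reading comes with each control period).
- env.grab_frame(name): name is "scene" or "top" or "wrist"; returns the picture (384x512x3 uint8, red, green, blue); there is no depth.
- env.camera_info(name): a dict with "mtx" (3x3 intrinsics, pixels), "xyz" and "attitude" of the camera in the world. Camera axes: x right, y up, looking along -z (the intrinsics and any distortion apply to the point x, -y, -z); pixel columns grow to the right and rows downward; lengths in m; the calibration is good to about 2 mm. A picture is of the moment at which its call begins: read the wrist's pose just before it. camera_info takes no time and is no camera call; for the wrist camera it gives the pose at the moment of the call.
- env.finish_job(): hands the job in; it is judged then, once.
Trained networks look in the newest picture that a camera, given by its name, has taken for a name from the list of things; names that differ only in an ending like _2 or _b are one class to them, and where a whole thing is asked for, a point or a joint stands for the part that bears it (a point fixed in the world has none). Each returns a list of dicts, best first, with "confidence" (0 to 1); they miss things now and then, are a little off and sometimes report something else, mostly with a low value. They report only what shows in the picture. A call takes as long as a camera call.
- env.search_frame(camera, thing): "centre" ([x, y, z] in m, in world coordinates, good to about 4 mm: the middle of the surface that is visible of it).
- env.cut_out(camera, thing): "region" (384x512 bool, what is visible of it).
- env.spot_point(camera, thing): "centre" ([x, y, z] in m, in world coordinates, good to about 4 mm: a listed point, or the origin of a listed thing).
The state is a dict: "t": time; "joints": joint angles; "qvel": joint speeds; "tau": joint torques, N m; "ee_pos": TCP position; "orientation": TCP orientation; "ft_force": force on the tool from outside, world axes, zero at the start; "ft_torque": the same for the moment, N m; "finger_gap": finger opening in m; "gripper_force": force on a finger pad.
Only numpy, scipy, OpenCV 4.12 (cv2) and the standard library are available. Lean on these libraries where they do the work, as an engineer would, in place of code of your own. Each camera call takes 0.05 s, during which the arm holds its last target. There are 200 camera calls.

## Working session

There is one attempt and no reset: what is moved stays moved. The work goes in short steps, Python scripts to look and compute and a tool call to move; the robot and the scene stay as the last step left them, time stands still between calls to the robot, and variables do not carry over. Pictures are saved under pics/ and viewed, at most 10 in all, crops included, and the job is handed in when it is done.

Besides the shell and the picture viewer there is one more tool, called after "Emit:" as name(argument=value, ...) on one line, values as JSON. step_arm: Moves the arm, as the interface text tells. Its arguments: {"type":"object","properties":{"motion":{"type":"string"},"squeeze":{"type":"number"}},"required":["motion"]}

```bash
mkdir -p pics; ls; python3 - <<'E'
from station import env
import cv2,numpy as np
o=env.get_obs();print(o)
ims=[]
for c in("scene","top"):
    im=env.grab_frame(c);ims.append(im)
    cv2.imwrite(f"pics/{c}0.png",im[:,:,::-1])
    print(c,env.camera_info(c))
    for n in("gate_large","gate_small","pad","magazine_large","magazine_small","large_1","small_1","setup_block","car_red","car_white","screwdriver"):
        r=env.spot_point(c,n)
        print(c,n,[(np.round(d["centre"],4).tolist(),round(d["confidence"],2)) for d in r[:3]])
print(env.get_obs()["t"])
E
```

```text
pics
{'t': 0.0, 'joints': array([-75.90574899,  33.03407314,   1.42255086,  82.38598155,
        -0.85874282,  64.6876258 ,  -3.2388977 ]), 'qvel': array([-0.00600422,  0.08051565,  0.00957474, -0.12565546, -0.03514157,
        0.01082509, -0.04605104]), 'tau': array([ 1.86574954e-05, -7.65733480e+01,  2.25033380e+00, -2.85974211e+01,
        1.54759304e-02,  1.21927267e-02, -8.04595004e-06]), 'ee_pos': array([0.21843716, 0.63819433, 0.23042853]), 'orientation': array([-1.79903025e+02,  5.25115488e-03,  1.61105697e+02]), 'ft_force': array([ 0.25269771,  0.44066687, -0.46898188]), 'ft_torque': array([ 0.03663159, -0.00348827, -0.01424389]), 'gripper_force': 0.0, 'finger_gap': 0.08557331389183924}
scene {'mtx': array([[399.32598927,   0.        , 254.12052852],
       [  0.        , 399.32598927, 193.3220194 ],
       [  0.        ,   0.        ,   1.        ]]), 'xyz': array([ 1.30874527, -0.51708365,  0.67309246]), 'attitude': array([56.80529634,  0.96680136, 56.78008538])}
scene gate_large [([0.6371, -0.2052, 0.0706], 0.81), ([0.6797, -0.2005, 0.0024], 0.73)]
scene gate_small [([0.6
[... 1014 characters left out ...]
1509])}
top gate_large [([0.6403, -0.2004, 0.0699], 0.95)]
top gate_small [([0.6266, 0.1744, 0.0711], 0.95)]
top pad [([0.5831, -0.0206, 0.0376], 0.67)]
top magazine_large [([0.6815, -0.202, 0.0016], 0.64)]
top magazine_small [([0.6691, 0.1795, -0.0038], 0.96)]
top large_1 [([0.6808, -0.204, 0.0901], 0.97), ([0.6475, -0.2017, 0.0562], 0.59), ([0.6818, -0.2058, 0.0667], 0.56)]
top small_1 [([0.6374, 0.1766, 0.0543], 0.55), ([0.6656, 0.181, 0.0895], 0.51), ([0.6686, 0.1743, 0.0714], 0.38)]
top setup_block [([0.5778, -0.0213, -0.0014], 0.92)]
top car_red [([0.5702, -0.4027, -0.0037], 0.55)]
top car_white [([0.4197, 0.3916, -0.0026], 0.73)]
top screwdriver [([0.4494, -0.2072, 0.0009], 0.68)]
1.2
```

```bash
python3 - <<'E'
import cv2
im=cv2.imread("pics/top0.png")
cv2.imwrite("pics/top0b.png",cv2.resize(im[100:340,100:420],None,fx=2.5,fy=2.5,interpolation=cv2.INTER_CUBIC))
E
```

```text
(no output)
```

View pics/top0.png

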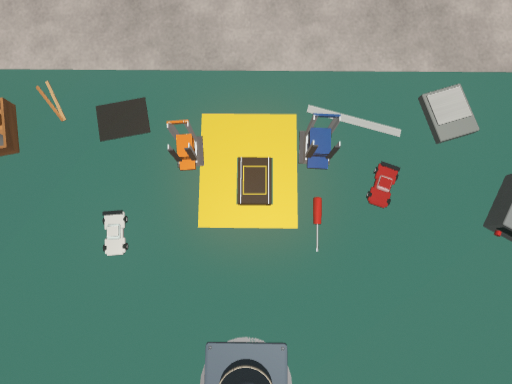

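View pics/scene0.png

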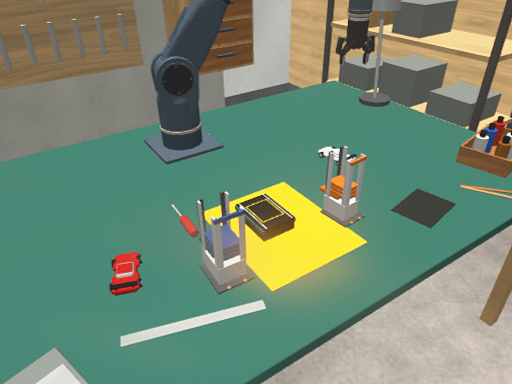

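Top view: the blue magazine is at about (320,145) with its plate sticking out towards the robot (down). The orange one is at (185,150), turned slightly, and the block with its yellow rectangle at (255,181). The cars and screwdriver are clear of the direct paths. Next: where the wrist camera sits, plus the yaws from the colour regions.

```bash
cat > h.py <<'E'
from station import env
import numpy as np,cv2
from scipy.spatial.transform import Rotation as R
def rot(a): return R.from_euler('xyz',a,degrees=True)
def ray(c,uv):
    ci=c if isinstance(c,dict) else env.camera_info(c)
    K=ci["mtx"];p=np.atleast_2d(uv).astype(float)
    d=np.c_[(p[:,0]-K[0,2])/K[0,0],-(p[:,1]-K[1,2])/K[1,1],-np.ones(len(p))]
    return np.array(ci["xyz"]),rot(ci["attitude"]).apply(d)
def plane(c,uv,z):
    o,d=ray(c,uv); return o+d*((z-o[2])/d[:,2])[:,None]
def proj(c,P):
    ci=c if isinstance(c,dict) else env.camera_info(c)
    q=rot(ci["attitude"]).inv().apply(np.atleast_2d(P)-ci["xyz"]);K=ci["mtx"]
    return np.c_[K[0,2]+K[0,0]*q[:,0]/-q[:,2],K[1,2]-K[1,1]*q[:,1]/-q[:,2]]
E
python3 - <<'E'
from h import *
o=env.get_obs();ci=env.camera_info("wrist")
T=rot(o["orientation"])
print("cam in tool",T.inv().apply(ci["xyz"]-o["ee_pos"]),"look",T.inv().apply(rot(ci["attitude"]).apply([0,0,-1])),"up",T.inv().apply(rot(ci["attitude"]).apply([0,1,0])),ci["mtx"][0])
env.grab_frame("top")
for n,z in(("setup_block",.04),("magazine_large",.0),("magazine_small",0),("pad",.04)):
    for r in env.cut_out("top",n)[:1]:
        m=r["region"].astype(np.uint8);c=max(cv2.findContours(m,0,1)[0],key=cv2.contourArea)[:,0]
        w=plane("top",c,z)[:,:2]
        print(n,r["confidence"],m.sum(),cv2.minAreaRect((w*1000).astype(np.float32)))
E
```

```text
cam in tool [ 0.07774571  0.00077583 -0.14273977] look [-3.02198545e-01 -2.54775973e-04  9.53244971e-01] up [ 0.95324404 -0.00150587  0.30219785] [333.84030978   0.         255.27243895]
setup_block 0.63 1685 ((574.769775390625, -21.97344970703125), (106.91313934326172, 142.82901000976562), 88.70196533203125)
magazine_large 0.91 768 ((733.0831909179688, -206.1266632080078), (82.72209930419922, 200.84510803222656), 53.03139114379883)
magazine_small 0.7 731 ((714.078857421875, 185.32395935058594), (183.0531005859375, 68.63187408447266), 39.75404357910156)
pad 0.91 1700 ((575.1878662109375, -20.906326293945312), (105.9739761352539, 143.6334991455078), 89.3027572631836)
```

View pics/top0b.png

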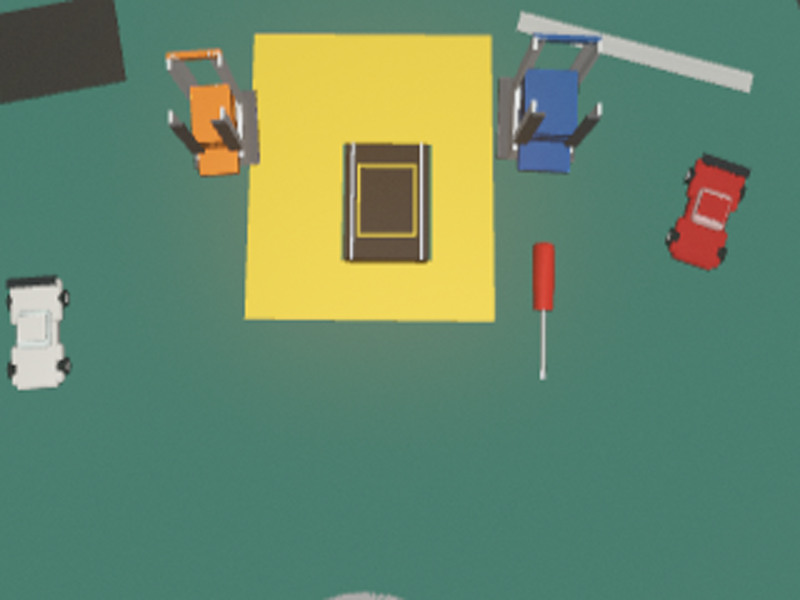

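The wrist camera sits on the tool's +x side, so yaw 180 (closing along y) keeps it on the robot side of the gate. Moving to a look pose.

Emit:
step_arm(motion="0 0 0.0013 0.5 -0.95 0.02 1;0 0 0.0013 0.5 -0.95 0.02 1;0 0 0.0013 0.5 -0.95 0.02 1;0 0 0.0013 0.5 -0.95 0.02 1;0 0 0.0013 0.5 -0.95 0.02 1;0 0 0.0013 0.5 -0.95 0.02 1;0 0 0.0013 0.5 -0.95 0.02 1;0 0 0.0013 0.5 -0.95 0.02 1", squeeze=80)

```text
t: 2.12
ee_pos: [0.299, 0.4857, 0.2347]
orientation: [180.0, 0.0, 164.9]
ft_force: [0.0, 0.6, 0.2]
finger_gap: 0.0851
gripper_force: 0.0
```

Emit:
step_arm(motion="0 0 0.0013 0.5 -0.95 0.02 1;0 0 0.0013 0.5 -0.95 0.02 1;0 0 0.0013 0.5 -0.95 0.02 1;0 0 0.0013 0.5 -0.95 0.02 1;0 0 0.0013 0.5 -0.95 0.02 1;0 0 0.0013 0.5 -0.95 0.02 1;0 0 0.0013 0.5 -0.95 0.02 1;0 0 0.0013 0.5 -0.95 0.02 1")

```text
t: 2.78
ee_pos: [0.379, 0.3337, 0.2379]
orientation: [180.0, 0.0, 168.6]
ft_force: [0.9, -0.5, -0.5]
finger_gap: 0.0855
gripper_force: 0.0
```

Emit:
step_arm(motion="0 0 0.0013 0.5 -0.95 0.02 1;0 0 0.0013 0.5 -0.95 0.02 1;0 0 0.0013 0.5 -0.95 0.02 1;0 0 0.0013 0.5 -0.95 0.02 1;0 0 0.0013 0.2 -0.95 0.02 1;0 0 0.0013 0.2 -0.95 0.02 1;0 0 0.0013 0.2 -0.95 0.02 1;0 0 0.0013 0.2 -0.95 0.02 1")

```text
t: 3.45
ee_pos: [0.4348, 0.1817, 0.2411]
orientation: [180.0, 0.0, 172.4]
ft_force: [0.7, 0.1, -0.1]
finger_gap: 0.0852
gripper_force: 0.0
```

```bash
cat > look.py <<'E'
import sys
from h import *
def look(fn,names):
    o=env.get_obs();ci=env.camera_info("wrist");im=env.grab_frame("wrist")
    cv2.imwrite(f"pics/{fn}.png",im[:,:,::-1])
    for n in names:
        print(n,[(np.round(d["centre"],4).tolist(),round(d["confidence"],2)) for d in env.spot_point("wrist",n)[:2]])
    np.savez(f"pics/{fn}.npz",im=im,**ci)
    return im,ci
if __name__=="__main__": look(sys.argv[1],sys.argv[2:])
E
python3 look.py w1 gate_small small_1 magazine_small pad
```

```text
gate_small [([0.6273, 0.1748, 0.0677], 0.89)]
small_1 [([0.6328, 0.1783, 0.0572], 0.7)]
magazine_small [([0.6657, 0.1801, 0.005], 0.56)]
pad [([0.5771, -0.0202, 0.041], 0.6)]
```

View pics/w1.png

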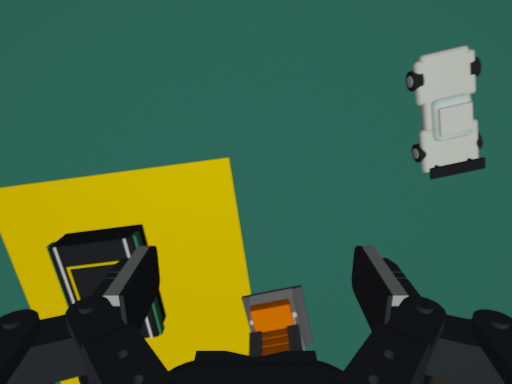

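The wrist view shows the orange plate's protruding end at (251–295, 300–330), the block at lower left and the white car at top right. I'll extract the plate's corners by colour and move on to the blue.

```bash
cat > seg.py <<'E'
import sys
from h import *
def seg(fn,col,roi,z):
    d=np.load(f"pics/{fn}.npz");im=d["im"];ci={k:d[k] for k in("mtx","xyz","attitude")}
    hsv=cv2.cvtColor(im,cv2.COLOR_RGB2HSV).astype(int)
    h=hsv[...,0];m=(hsv[...,1]>130)&(hsv[...,2]>70)&((h>=4)&(h<=17) if col=="o" else (h>=100)&(h<=125))
    u0,u1,v0,v1=roi;k=np.zeros_like(m);k[v0:v1,u0:u1]=1;m&=k
    for v in range(v0,v1,2):
        us=np.where(m[v])[0]
        if len(us)>5:
            w=plane(ci,[[us[0]-.5,v],[us[-1]+.5,v]],z)*1000
            print(v,us[0],us[-1],hsv[v,(us[0]+us[-1])//2].tolist(),np.round(w[:,:2],1).tolist())
    return
a=sys.argv
seg(a[1],a[2],[int(x) for x in a[3:7]],float(a[7]))
E
python3 seg.py w1 o 230 320 290 345 .067
```

```text
300 279 288 [15, 255, 101] [[594.5, 187.4], [595.9, 198.5]]
302 268 288 [15, 255, 102] [[595.5, 174.9], [598.6, 198.3]]
304 258 289 [15, 255, 103] [[596.6, 163.5], [601.4, 199.1]]
306 251 290 [15, 255, 105] [[598.2, 155.3], [604.1, 199.9]]
308 251 290 [16, 255, 185] [[600.9, 155.0], [606.8, 199.7]]
310 250 291 [16, 255, 198] [[603.4, 153.5], [609.6, 200.5]]
312 250 291 [16, 255, 198] [[606.1, 153.1], [612.3, 200.3]]
314 250 291 [16, 255, 198] [[608.7, 152.8], [615.0, 200.0]]
316 251 291 [16, 255, 198] [[611.6, 153.5], [617.7, 199.7]]
318 252 292 [16, 255, 198] [[614.4, 154.3], [620.6, 200.6]]
320 253 292 [16, 255, 198] [[617.3, 155.0], [623.3, 200.3]]
322 253 293 [16, 255, 197] [[620.0, 154.7], [626.2, 201.2]]
324 254 293 [16, 255, 197] [[622.9, 155.4], [629.0, 200.9]]
326 254 287 [16, 255, 197] [[625.7, 155.1], [630.8, 193.8]]
328 254 286 [16, 255, 198] [[628.5, 154.7], [633.4, 192.4]]
330 255 286 [16, 255, 178] [[631.4, 155.5], [636.2, 192.1]]
332 261 286 [15, 255, 100] [[635.1, 162.0], [639.0, 191.8]]
334 262 287 [15, 255, 105] [[638.0, 162.8], [642.0, 192.6]]
336 262 287 [15, 255, 135] [[640.9, 162.4], [644.8, 192.3]]
338 262 287 [15, 255, 96] [[643.7, 162.0], [647.7, 192.1]]
340 262 288 [15, 255, 102] [[646.5, 161.7], [650.7, 192.9]]
342 262 288 [14, 255, 104] [[649.4, 161.3], [653.5, 192.6]]
344 262 288 [15, 255, 133] [[652.3, 160.9], [656.4, 192.3]]
```

Emit:
step_arm(motion="0 0 0.0025 0 -0.95 0.02 1;0 0 0.0025 0 -0.95 0.02 1;0 0 0.0025 0 -0.95 0.02 1;0 0 0.0025 0 -0.95 0.02 1;0 0 0.0025 0 -0.95 0.02 1;0 0 0.0025 0 -0.95 0.02 1;0 0 0.0025 0 -0.95 0.02 1;0 0 0.0025 0 -0.95 0.02 1")

```text
t: 4.37
ee_pos: [0.4347, 0.0309, 0.2442]
orientation: [180.0, 0.0, 179.7]
ft_force: [0.7, -0.3, -0.2]
finger_gap: 0.0853
gripper_force: 0.0
```

Emit:
step_arm(motion="0 0 0 0 -0.95 0.02 1;0 0 0 0 -0.95 0.02 1;0 0 0 0 -0.95 0.02 1;0 0 0 0 -0.95 0.02 1;0 0 0 0 -0.95 0.02 1;0 0 0 0 -0.95 0.02 1;0 0 0 0 -0.95 0.02 1;0 0 0 0 -0.95 0.02 1")

```text
t: 5.03
ee_pos: [0.4351, -0.1212, 0.2473]
orientation: [180.0, 0.0, 179.6]
ft_force: [0.1, 0.0, 1.2]
finger_gap: 0.0854
gripper_force: 0.0
```

Emit:
step_arm(motion="0 0 0 0.2 -0.5 0 1;0 0 0 0.2 -0.5 0 1;0 0 0 0.2 -0.5 0 1;0 0 0 0.2 -0.5 0 1;0 0 0 0.2 -0.5 0 1;0 0 0 0.2 -0.5 0 1;0 0 0 0.2 -0.5 0 1;0 0 0 0.2 -0.5 0 1")

```text
t: 5.7
ee_pos: [0.4671, -0.2023, 0.2472]
orientation: [180.0, -0.0, 179.5]
ft_force: [-0.2, -0.0, 0.1]
finger_gap: 0.0855
gripper_force: 0.0
```

```bash
python3 look.py w2 gate_large large_1 magazine_large pad setup_block
```

```text
gate_large []
large_1 [([0.6808, -0.2035, 0.091], 0.87), ([0.6487, -0.1999, 0.0567], 0.82)]
magazine_large []
pad [([0.5788, -0.0223, 0.0426], 0.71)]
setup_block [([0.5792, -0.0195, -0.0027], 0.78), ([0.4566, -0.2129, -0.0013], 0.29)]
```

View pics/w2.png

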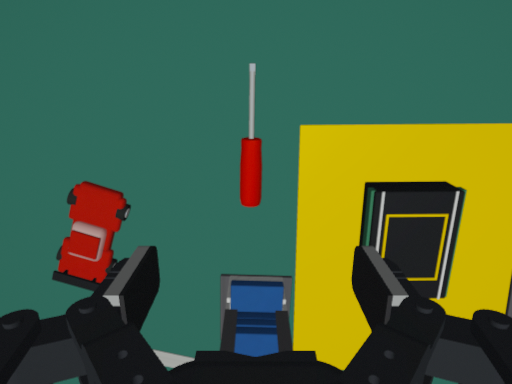

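The blue protrusion shows at (230–285, 281–305) between the gates. The screwdriver at (250,65–205) and the red car are clear. The rails are thin lines on the block.

```bash
python3 seg.py w2 b 210 310 276 330 .067; python3 - <<'E'
from h import *
d=np.load("pics/w2.npz");im=d["im"];ci={k:d[k] for k in("mtx","xyz","attitude")}
h=cv2.cvtColor(im,cv2.COLOR_RGB2HSV).astype(int)
m=((h[...,0]>22)&(h[...,0]<36)&(h[...,1]>150)&(h[...,2]>110)).astype(np.uint8)
m[:,:376]=0;m[:207]=0;m[:,456:]=0;m[284:]=0
m[:, :384][240:]=0
ys,xs=np.where(m);w=plane(ci,np.c_[xs,ys],.04)[:,:2]*1000
print(len(xs),xs.min(),xs.max(),ys.min(),ys.max(),cv2.minAreaRect(w.astype(np.float32)))
E
```

```text
286 231 282 [107, 191, 115] [[610.4, -230.2], [610.8, -171.9]]
288 231 283 [107, 190, 137] [[613.0, -230.3], [613.4, -170.7]]
290 231 282 [106, 194, 137] [[615.6, -230.4], [616.0, -171.8]]
292 231 282 [106, 191, 139] [[618.3, -230.4], [618.6, -171.7]]
294 231 282 [107, 193, 139] [[620.9, -230.5], [621.3, -171.7]]
296 231 282 [107, 193, 139] [[623.6, -230.6], [623.9, -171.6]]
298 231 282 [106, 194, 138] [[626.2, -230.7], [626.6, -171.6]]
300 231 281 [106, 188, 138] [[628.9, -230.8], [629.3, -172.7]]
302 231 281 [107, 190, 138] [[631.6, -230.8], [632.0, -172.6]]
304 231 281 [106, 194, 137] [[634.3, -230.9], [634.7, -172.6]]
306 231 281 [106, 192, 138] [[637.0, -231.0], [637.4, -172.5]]
308 231 281 [107, 194, 138] [[639.7, -231.1], [640.1, -172.5]]
310 237 281 [107, 194, 139] [[642.5, -224.2], [642.8, -172.4]]
312 249 275 [107, 195, 93] [[645.3, -210.5], [645.5, -179.3]]
318 237 274 [107, 198, 81] [[653.6, -224.5], [653.8, -180.4]]
324 237 268 [108, 196, 82] [[662.0, -224.7], [662.2, -187.3]]
326 236 276 [107, 193, 115] [[664.8, -225.9], [665.1, -177.9]]
731 383 455 214 283 ((580.9710693359375, -7.479888916015625), (94.49222564697266, 90.17062377929688), 89.6358642578125)
```

```bash
python3 - <<'E'
from h import *
o=env.get_obs();T=rot(o["orientation"])
for z in(0,-.006,-.013,-.032):
    P=np.array([[sx*.011,s*y,z] for s in(-1,1) for sx in(-1,1) for y in(.0425,.057)])
    print(z,np.round(proj("wrist",T.apply(P)+o["ee_pos"])).tolist())
im=cv2.imread("pics/w2.png")[225:345,60:220]
cv2.imwrite("pics/w2c.png",cv2.resize(im,None,fx=5,fy=5,interpolation=cv2.INTER_CUBIC))
E
```

```text
0 [[166.0, 270.0], [137.0, 270.0], [163.0, 228.0], [132.0, 228.0], [341.0, 270.0], [370.0, 270.0], [344.0, 229.0], [375.0, 229.0]]
-0.006 [[163.0, 277.0], [132.0, 277.0], [159.0, 234.0], [127.0, 234.0], [344.0, 277.0], [374.0, 277.0], [348.0, 234.0], [380.0, 234.0]]
-0.013 [[159.0, 285.0], [127.0, 285.0], [155.0, 241.0], [121.0, 241.0], [348.0, 286.0], [380.0, 286.0], [352.0, 242.0], [386.0, 242.0]]
-0.032 [[146.0, 314.0], [109.0, 313.0], [140.0, 265.0], [101.0, 265.0], [360.0, 314.0], [397.0, 314.0], [366.0, 265.0], [404.0, 265.0]]
```

View pics/w2c.png

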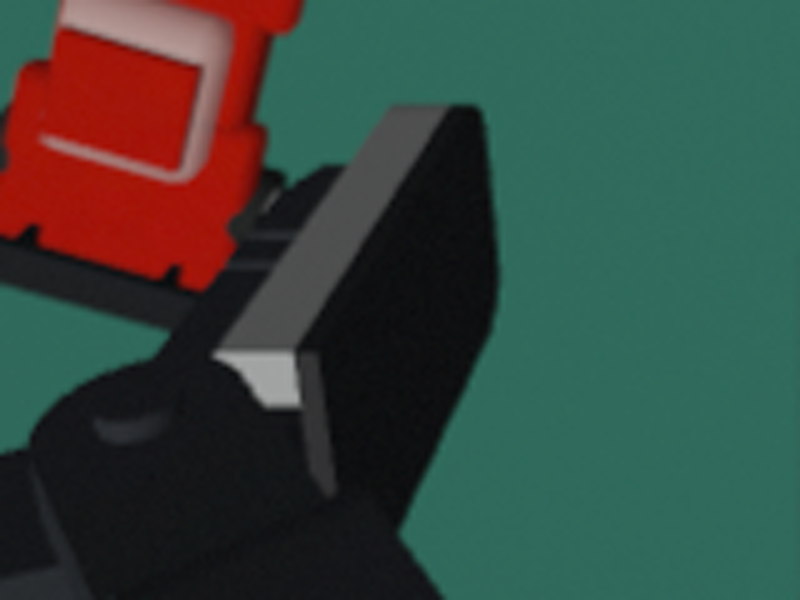

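The crop matches a fully open tip lying 13 mm behind the TCP, so the TCP is at the shut-tip position. Finger tips are only about 7 mm thick. I'll lean the tool 22° and touch the table once at a gap of about 60 mm, to calibrate the lowest finger corner.

Emit:
step_arm(motion="0 -0.00764 -0.0007 0.275 0 -0.735 0.42;0 -0.00764 -0.0007 0.275 0 -0.735 0.42;0 -0.00764 -0.0007 0.275 0 -0.735 0.42;0 -0.00764 -0.0007 0.275 0 -0.735 0.42;0 -0.00764 -0.0007 0.275 0 -0.735 0.42;0 -0.00764 -0.0007 0.275 0 -0.735 0.42;0 -0.00764 -0.0007 0.275 0 -0.735 0.42;0 -0.00764 -0.0007 0.275 0 -0.735 0.42")

```text
t: 6.67
ee_pos: [0.5106, -0.2005, 0.1296]
orientation: [179.4, 22.1, 177.5]
ft_force: [36.8, -39.3, 1.6]
finger_gap: 0.0605
gripper_force: 0.0
```

Emit:
step_arm(motion="0 0 0 0.275 0 -0.735 0.42;0 0 0 0.275 0 -0.735 0.42;0 0 0 0.275 0 -0.735 0.42;0 0 0 0.275 0 -0.735 0.42;0 0 0 0.275 0 -0.735 0.42;0 0 0 0.275 0 -0.735 0.42;0 0 0 0.275 0 -0.735 0.42;0 0 0 0.275 0 -0.735 0.42")

```text
t: 7.33
ee_pos: [0.5644, -0.2069, 0.0485]
orientation: [178.1, 19.1, 177.2]
ft_force: [-0.7, 0.0, 0.2]
finger_gap: 0.0612
gripper_force: 0.0
```

Emit:
step_arm(motion="0 0 0 0 0 -0.05 0.42;0 0 0 0 0 -0.05 0.42;0 0 0 0 0 -0.05 0.42;0 0 0 0 0 -0.05 0.42;0 0 0 0 0 -0.05 0.42;0 0 0 0 0 -0.05 0.42;0 0 0 0 0 -0.05 0.42;0 0 0 0 0 0 0.42")

```text
t: 8.0
ee_pos: [0.5652, -0.2084, 0.0441]
orientation: [178.0, 18.9, 177.2]
ft_force: [-0.7, -0.5, 0.3]
finger_gap: 0.0608
gripper_force: 0.0
```

```bash
python3 -c "
from h import *
o=env.get_obs();print(o['joints'],o['ft_force'],o['ee_pos'],o['orientation'])
env.grab_frame('scene')
im=env.grab_frame('scene');cv2.imwrite('pics/s2.png',cv2.resize(im[60:330,100:460,::-1],None,fx=2.2,fy=2.2))"
```

```text
[ 19.53616742  35.46407171   1.06153334 121.35397658 -55.22742503
   9.85925002 161.38479757] [-0.65779656 -0.53357147  0.29188391] [ 0.56523074 -0.2083895   0.0441214 ] [178.02914002  18.89420709 177.17179457]
```

View pics/s2.png

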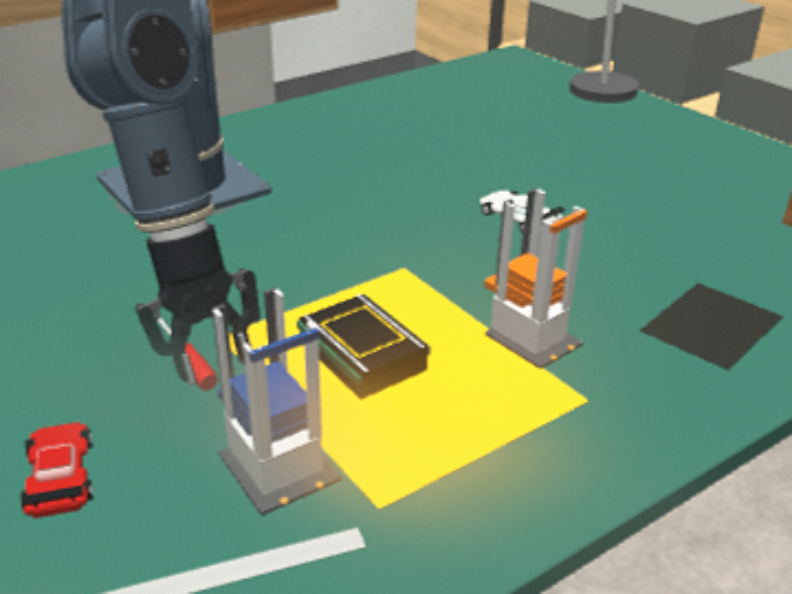

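The pictures show the gripper straddling clear above the screwdriver with nothing disturbed. The joints show j6 and j7 at their limits: leaning 22° this close in aligns the tool with the forearm. I'll rise and fit a kinematic model to see which leans are reachable at the plate.

Emit:
step_arm(motion="0 0.006 0 0 0 0.75 0.55;0 0.006 0 0 0 0.75 0.55;0 0.006 0 0 0 0.75 0.55;0 0.006 0 0 0 0.75 0.55;0 0.006 0 0 0 0.75 0.55;0 0.006 0 0 0 0.75 0.55;0 0.006 0 0 0 0.75 0.55;0 0.006 0 0 0 0.75 0.55")

```text
t: 8.77
ee_pos: [0.5651, -0.208, 0.1641]
orientation: [178.9, 1.6, 177.3]
ft_force: [0.3, -1.0, -0.6]
finger_gap: 0.0664
gripper_force: 0.0
```

```bash
cat > kin.py <<'E'
from h import *
from scipy.optimize import least_squares
RY=lambda a:R.from_euler('y',a,degrees=True)
RZ=lambda a:R.from_euler('z',a,degrees=True)
def fk(q,p,s=(-1,-1,-1,-1)):
    d1,L1,L2,Lt,a,b=p
    A=RZ(s[0]*q[0])*RY(q[1]); P=np.array([0,0,d1])+A.apply([0,0,L1])
    B=A*RZ(s[1]*q[2]); P=P+B.apply([a,0,0]); B=B*RY(q[3]); P=P+B.apply([-a,0,L2])
    C=B*RZ(s[2]*q[4])*RY(q[5]); P=P+C.apply([b,0,Lt])
    return P,C*RZ(s[3]*q[6])
S=[([-75.90574899,33.03407314,1.42255086,82.38598155,-.85874282,64.6876258,-3.2388977],[0.21843716,0.63819433,0.23042853],[-179.903,0.005,161.106]),
([19.53616742,35.46407171,1.06153334,121.35397658,-55.22742503,9.85925002,161.38479757],[0.56523074,-0.2083895,0.0441214],[178.029,18.894,177.17])]
E
python3 - <<'E'
from kin import *
import itertools,pickle
o=env.get_obs();print(o["joints"],o["ee_pos"],o["orientation"])
S.append((o["joints"],o["ee_pos"],o["orientation"]));pickle.dump(S,open("S.pkl","wb"))
best=None
for s in itertools.product((-1,1),repeat=3):
    s=(-1,)+s
    # rotation residual with constant j7 offset
    f=lambda p:np.concatenate([(fk(q,p[:6],s)[0]-x)*1000 for q,x,_ in S]+[p[4:6]*20])
    r=least_squares(f,[.35,.4,.4,.3,0,0])
    offs=[(fk(q,r.x[:6],s)[1].inv()*rot(e)).as_rotvec(degrees=True).round(1).tolist() for q,_,e in S]
    print(s,r.cost.round(2),r.x.round(4),offs)
E
```

```text
[ -6.60885944  35.00706714  38.0676702  100.82714626 -28.52731764
  52.82404586 131.21083297] [ 0.56512762 -0.20800452  0.16414296] [178.88631938   1.5915625  177.34487492]
(-1, -1, -1, -1) 1085.9 [ 0.3323  0.4629  0.3605  0.3462  0.0327 -0.0511] [[-0.0, 0.0, 90.0], [0.0, 0.0, 90.0], [0.0, 0.0, 90.0]]
(-1, -1, -1, 1) 1085.9 [ 0.3323  0.4629  0.3605  0.3462  0.0327 -0.0511] [[-0.0, 0.0, 96.5], [0.0, 0.0, 127.2], [0.0, -0.0, -172.4]]
(-1, -1, 1, -1) 1279.49 [-0.0833  0.602   0.2815  0.1023  0.0549 -0.0178] [[-1.2, 1.3, 90.7], [-10.2, 20.5, -158.9], [-3.6, -54.6, 118.7]]
(-1, -1, 1, 1) 1279.49 [-0.0833  0.602   0.2815  0.1023  0.0549 -0.0178] [[-1.2, 1.2, 97.2], [-14.0, 14.0, -122.1], [-40.0, 40.0, -127.5]]
(-1, 1, -1, -1) 29401.35 [-1.152   1.5055  0.1011 -0.1562 -0.1467  0.1204] [[1.1, -1.3, 92.4], [1.1, 1.6, 91.3], [48.5, 33.4, 144.5]]
(-1, 1, -1, 1) 29401.35 [-1.152   1.5055  0.1011 -0.1562 -0.1467  0.1204] [[1.2, -1.3, 98.9], [0.6, 2.0, 128.5], [-5.8, -49.8, -102.3]]
(-1, 1, 1, -1) 29003.06 [-1.3709  1.6036  0.0678 -0.2697 -0.1448  0.145 ] [[-0.0, 0.0, 93.1], [-9.1, 18.3, -157.9], [0.2, 2.5, -169.0]]
(-1, 1, 1, 1) 29003.06 [-1.3709  1.6036  0.0678 -0.2697 -0.1448  0.145 ] [[-0.0, 0.0, 99.6], [-12.4, 12.4, -121.1], [-1.3, 1.3, -71.5]]
```

```bash
python3 - <<'E'
from kin import *
import pickle
S=pickle.load(open("S.pkl","rb"))
def fk2(q,p):
    d1,L1,L2,Lt,a1,a2,b,c=p
    A=RZ(-q[0]); P=A.apply([c,0,d1]);A=A*RY(q[1])*RZ(-q[2]); P=P+A.apply([a1,0,L1])
    B=A*RY(q[3]); P=P+B.apply([a2,0,L2])
    C=B*RZ(-q[4])*RY(q[5]); P=P+C.apply([b,0,Lt]); return P
for c in (0,1):
  for x0 in([.27,.3,.35,.3,.05,-.05,.07,0],[.35,.45,.45,.3,0,0,0,0]):
    f=lambda p:np.concatenate([(fk2(q,p*np.r_[np.ones(7),c])-x)*1000 for q,x,_ in S]+[p[4:]*5])
    r=least_squares(f,x0);print(c,r.cost.round(3),r.x.round(4),f(r.x)[:9].round(1))
E
```

```text
0 1082.146 [ 0.3461  0.4637  0.368   0.3634  0.0196 -0.0332 -0.0549  0.    ] [-44.7   9.1   2.3  -0.8   2.2   3.5   3.9  -3.8  -5.8]
0 1082.146 [ 0.3461  0.4637  0.368   0.3634  0.0196 -0.0332 -0.0549  0.    ] [-44.7   9.1   2.3  -0.8   2.2   3.5   3.9  -3.8  -5.8]
1 1060.572 [ 0.7938 -0.1201  0.3607  0.3595  0.0169 -0.068  -0.0553  0.3138] [-44.5  11.    0.5  -0.2   1.    1.3   1.   -2.3  -1.8]
1 1060.572 [ 0.7938 -0.1201  0.3607  0.3595  0.0169 -0.068  -0.0553  0.3138] [-44.5  11.    0.5  -0.2   1.    1.3   1.   -2.3  -1.8]
```

```bash
cat >> kin.py <<'E'
P0=np.array([.365,.395,.385,.35,.02,-.02,.015,.065,.0,-.03,-.073])
def fk3(q,p):
    d1,L1,L2,Lt,a1,a2,b,y1,y2,y3,y4=p
    A=RZ(-q[0]); P=A.apply([0,0,d1]);A=A*RY(q[1]);P=P+A.apply([0,y1,0]);A=A*RZ(-q[2]); P=P+A.apply([a1,y2,L1])
    B=A*RY(q[3]); P=P+B.apply([a2,0,L2])
    B=B*RZ(-q[4]);P=P+B.apply([0,y3,0]);C=B*RY(q[5]); P=P+C.apply([b,y4,Lt]); return P,C*RZ(-q[6]+90)
LO=np.array([-157.87,-19.46,-87.15,11.01,-62.26,9.8,-161.44]);HI=np.array([157.87,123.44,90,140.99,242.26,113.94,161.44])
def fit(S):
    f=lambda p:np.concatenate([(fk3(q,p)[0]-x)*1000 for q,x,_ in S]+[(p-P0)*40])
    return least_squares(f,P0).x
E
python3 - <<'E'
from kin import *
import pickle
S=pickle.load(open("S.pkl","rb"))
for sg in (1,-1):
  for sb in(1,-1):
    Q=P0.copy();Q[7:]*=sg;Q[4:7]*=sb
    f=lambda p:np.concatenate([(fk3(q,p)[0]-x)*1000 for q,x,_ in S]+[(p-Q)*40])
    r=least_squares(f,Q);print(sg,sb,r.cost.round(3),r.x.round(4),f(r.x)[:9].round(2))
E
```

```text
1 1 43.769 [ 0.26    0.569   0.3614  0.3545  0.0224 -0.0175 -0.0107 -0.0091 -0.0159
  0.011  -0.032 ] [-0.9   0.03  0.83  0.62  0.05  0.13 -1.03 -1.14 -0.79]
1 -1 45.299 [ 0.2701  0.5742  0.3746  0.3633  0.0114 -0.0107 -0.0081 -0.0115 -0.0212
  0.0149 -0.0281] [-0.9   0.09  0.83  0.53 -0.03  0.16 -1.02 -1.04 -0.84]
-1 1 43.332 [ 0.2759  0.5789  0.3873  0.3662  0.003  -0.0038 -0.0035 -0.0148 -0.0273
 -0.0234  0.0196] [-0.97 -0.34  0.58  0.44  0.09  0.09 -0.45 -1.23 -0.53]
-1 -1 43.092 [ 0.2859  0.5842  0.4004  0.375  -0.0081  0.003  -0.0009 -0.0171 -0.0326
 -0.0196  0.0234] [-0.98 -0.28  0.57  0.35  0.    0.12 -0.44 -1.13 -0.57]
```

```bash
cat >> kin.py <<'E'
def ik(p,pos,Rt,q0):
    def f(q):
        P,C=fk3(q,p);return np.r_[(P-pos)*100,(C.inv()*Rt).as_rotvec()*10,(q-q0)*.0005]
    r=least_squares(f,np.clip(q0,LO+.1,HI-.1),bounds=(LO,HI))
    return r.x,np.abs(f(r.x)[:6]).max()
E
python3 - <<'E'
from kin import *
import pickle
S=pickle.load(open("S.pkl","rb"));p=fit(S)
rng=np.random.default_rng(0)
for name,pos,yaw in(("grasp",[.62,-.202,.06],177.5),("drawn",[.53,-.2,.08],177.5),("place",[.55,-.02,.05],180),("place0",[.55,-.02,.05],0),("grasp0",[.62,-.202,.06],-2.5),("gsmall",[.61,.176,.06],184)):
  for th in (15,22,30,40,50):
    Rt=R.from_euler('z',yaw,degrees=True)*R.from_euler('y',th if yaw>90 else -th,degrees=True)*R.from_euler('x',180,degrees=True)
    sol=[]
    for s in [S[2][0],[18,35,0,110,0,30,105],[18,35,30,110,-30,40,105],[18,35,-30,110,30,40,105],[18,35,0,110,180,30,-70],[18,50,0,110,180,30,-70]]:
        q,e=ik(p,pos,Rt,np.array(s,float))
        m=min((q-LO).min(),(HI-q).min())
        if e<.05: sol.append((round(m,1),q.round(0).astype(int).tolist()))
    sol.sort(key=lambda a:-a[0]);print(name,th,Rt.apply([0,0,1]).round(2),sol[:2])
E
```

```text
grasp 15 [ 0.26 -0.01 -0.97] [(np.float64(14.1), [2, 39, 21, 111, -46, 24, 146]), (np.float64(8.2), [11, 37, 7, 112, -25, 18, 126])]
grasp 22 [ 0.37 -0.02 -0.93] [(np.float64(0.0), [14, 36, 4, 117, -55, 10, 158]), (np.float64(0.0), [14, 36, 4, 117, -55, 10, 157])]
grasp 30 [ 0.5  -0.02 -0.87] [(np.float64(13.4), [63, 56, -70, 128, 108, 43, 10]), (np.float64(0.0), [24, 36, -4, 122, 227, 10, -119])]
grasp 40 [ 0.64 -0.03 -0.77] [(np.float64(9.4), [35, 39, -15, 132, 193, 28, -79]), (np.float64(9.4), [36, 39, -15, 132, 193, 28, -79])]
grasp 50 [ 0.77 -0.03 -0.64] [(np.float64(2.3), [35, 44, -11, 139, 198, 49, -80]), (np.float64(2.3), [35, 44, -11, 139, 197, 49, -79])]
drawn 15 [ 0.26 -0.01 -0.97] [(np.float64(7.9), [7, 31, 16, 123, -48, 18, 152]), (np.float64(2.4), [17, 30, 2, 124, -24, 12, 129])]
drawn 22 [ 0.37 -0.02 -0.93] [(np.float64(8.4), [60, 39, -54, 133, 95, 25, 16])]
drawn 30 [ 0.5  -0.02 -0.87] [(np.float64(3.3), [41, 32, -19, 135, 190, 13, -76]), (np.float64(3.3), [41, 32, -19, 135, 190, 13, -75])]
drawn 40 [ 0.64 -0.03 -0.77] []
drawn 50 [ 0.77 -0.03 -0.64] []
place 15 [ 0.2
[... 1468 characters left out ...]
0 [ 0.77 -0.03 -0.64] [(np.float64(2.1), [2, 50, 39, 139, 221, 68, 63]), (np.float64(2.1), [0, 51, 41, 139, 222, 69, 62])]
gsmall 15 [ 0.26  0.02 -0.97] [(np.float64(23.4), [12, 45, -53, 118, 74, 42, 5]), (np.float64(23.4), [13, 46, -54, 118, 75, 43, 4])]
gsmall 22 [ 0.37  0.03 -0.93] [(np.float64(16.8), [8, 42, -45, 124, 91, 35, -13]), (np.float64(13.8), [-2, 37, -29, 124, 91, 24, -14])]
gsmall 30 [ 0.5   0.03 -0.87] [(np.float64(10.1), [14, 48, -58, 131, 109, 50, -29]), (np.float64(10.1), [17, 52, -66, 131, 107, 58, -26])]
gsmall 40 [ 0.64  0.04 -0.77] [(np.float64(3.4), [-18, 38, -8, 138, 152, 38, -80]), (np.float64(3.4), [-17, 38, -8, 138, 152, 38, -79])]
gsmall 50 [ 0.76  0.05 -0.64] []
```

The draw works at about 15–17° lean, and the place only with a small lean. So I will draw part-way leaned, let go with the plate still held under the stack, regrasp nearly vertical farther in, then draw fully and place. Computing the shifts to the pre-grasp.

```bash
cat > go.py <<'E'
import sys
from h import *
# go.py x y z lean yaw nrows : per-row numbers
x,y,z,th,yaw,n=map(float,sys.argv[1:7]);o=env.get_obs()
Rt=R.from_euler('z',yaw,degrees=True)*R.from_euler('y',th,degrees=True)*R.from_euler('x',180,degrees=True)
v=(Rt*rot(o["orientation"]).inv()).as_rotvec()/(2*np.pi)
print("j",o["joints"].round(0),"turn/row",(v/n).round(5),"shift/row",((np.array([x,y,z])-o["ee_pos"])/.02/n).round(3),"total mm",((np.array([x,y,z])-o["ee_pos"])*1000).round(1))
E
python3 go.py .5946 -.2007 .13 17 177.5 8
```

```text
j [ -7.  35.  38. 101. -29.  53. 131.] turn/row [-6.20e-04 -5.33e-03 -1.00e-05] shift/row [ 0.184  0.046 -0.213] total mm [ 29.5   7.3 -34.1]
```

Emit:
step_arm(motion="-0.0006 -0.00533 0 0.184 0.046 -0.213 0.65;-0.0006 -0.00533 0 0.184 0.046 -0.213 0.65;-0.0006 -0.00533 0 0.184 0.046 -0.213 0.65;-0.0006 -0.00533 0 0.184 0.046 -0.213 0.65;-0.0006 -0.00533 0 0.184 0.046 -0.213 0.65;-0.0006 -0.00533 0 0.184 0.046 -0.213 0.65;-0.0006 -0.00533 0 0.184 0.046 -0.213 0.65;-0.0006 -0.00533 0 0.184 0.046 -0.213 0.65")

```text
t: 9.43
ee_pos: [0.5948, -0.2007, 0.1291]
orientation: [179.9, 17.2, 177.5]
ft_force: [0.2, -0.2, -0.8]
finger_gap: 0.0703
gripper_force: 0.0
```

```bash
python3 go.py .6146 -.2007 .0524 17 177.5 8; python3 look.py w3 gate_large large_1 pad; python3 seg.py w3 b 150 370 100 384 .067 | head -30
```

```text
j [ -0.  31.  26. 114. -43.  27. 145.] turn/row [-2.e-05  7.e-05 -1.e-05] shift/row [ 0.124  0.    -0.479] total mm [ 19.8   0.  -76.7]
gate_large []
large_1 [([0.6488, -0.2014, 0.0599], 0.76), ([0.685, -0.2006, 0.0898], 0.58)]
pad []
192 212 294 [107, 192, 69] [[604.7, -228.6], [607.0, -174.8]]
194 212 298 [108, 194, 71] [[606.3, -228.8], [608.7, -172.1]]
196 212 299 [107, 197, 75] [[607.9, -229.0], [610.3, -171.4]]
198 211 300 [107, 195, 124] [[609.5, -229.9], [612.0, -170.7]]
200 211 300 [106, 195, 135] [[611.2, -230.1], [613.7, -170.7]]
202 212 300 [106, 195, 135] [[612.8, -229.6], [615.3, -170.6]]
204 212 300 [107, 193, 135] [[614.5, -229.8], [617.0, -170.5]]
206 212 299 [106, 195, 135] [[616.2, -230.0], [618.7, -171.1]]
208 212 299 [106, 197, 136] [[617.9, -230.2], [620.4, -171.1]]
210 212 299 [107, 194, 137] [[619.6, -230.4], [622.1, -171.0]]
212 213 299 [106, 194, 137] [[621.4, -229.9], [623.9, -171.0]]
214 213 298 [107, 195, 137] [[623.1, -230.1], [625.6, -171.6]]
216 213 298 [106, 195, 136] [[624.9, -230.3], [627.4, -171.5]]
218 213 298 [107, 193, 136] [[626.7, -230.5], [62
[... 314 characters left out ...]
38.4, -171.9]]
230 214 297 [106, 195, 136] [[637.7, -231.1], [640.2, -171.8]]
232 214 297 [106, 197, 136] [[639.6, -231.3], [642.2, -171.8]]
234 215 296 [107, 192, 137] [[641.6, -230.8], [644.1, -172.4]]
236 225 286 [107, 197, 114] [[643.8, -223.9], [645.7, -179.5]]
242 241 285 [107, 192, 69] [[650.2, -212.8], [651.6, -180.2]]
244 227 286 [108, 194, 71] [[651.8, -223.2], [653.7, -179.4]]
246 225 287 [108, 191, 84] [[653.8, -224.8], [655.7, -178.7]]
248 225 287 [108, 188, 80] [[655.8, -225.0], [657.8, -178.6]]
252 272 285 [108, 197, 70] [[661.4, -190.5], [661.9, -180.1]]
254 238 287 [108, 192, 69] [[662.5, -215.9], [664.1, -178.6]]
256 227 287 [107, 195, 72] [[664.3, -224.3], [666.2, -178.5]]
```

View pics/w3.png

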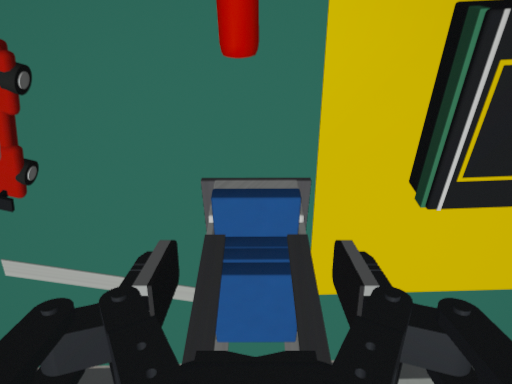

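The blue plate's protruding top is at (211–300, 197–235), centred between the fingers, with the gate strips behind. Front edge x≈0.610, gate x≈0.638, yaw ≈ −2.3°. Descending and gripping.

Emit:
step_arm(motion="0 0 0 0.124 0 -0.479 0.65;0 0 0 0.124 0 -0.479 0.65;0 0 0 0.124 0 -0.479 0.65;0 0 0 0.124 0 -0.479 0.65;0 0 0 0.124 0 -0.479 0.65;0 0 0 0.124 0 -0.479 0.65;0 0 0 0.124 0 -0.479 0.65;0 0 0 0.124 0 -0.479 0.65")

```text
t: 10.3
ee_pos: [0.6147, -0.201, 0.0513]
orientation: [179.9, 17.1, 177.5]
ft_force: [0.4, 0.0, 0.5]
finger_gap: 0.0704
gripper_force: 0.0
```

Emit:
step_arm(motion="0 0 0 0 0 0 0.2;0 0 0 0 0 0 0.2;0 0 0 0 0 0 0.2;0 0 0 0 0 0 0.2;0 0 0 0 0 0 0.2;0 0 0 0 0 0 0.2;0 0 0 0 0 0 0.2;0 0 0 0 0 0 0.2", squeeze=60)

```text
t: 10.97
ee_pos: [0.6144, -0.2009, 0.0526]
orientation: [179.9, 17.1, 177.5]
ft_force: [-1.1, -0.3, -1.4]
finger_gap: 0.0577
gripper_force: 64.3
```

Emit:
step_arm(motion="0 0 0 -0.1 0.004 0 0.2;0 0 0 -0.2 0.008 0 0.2;0 0 0 -0.25 0.01 0 0.2;0 0 0 -0.25 0.01 0 0.2;0 0 0 -0.25 0.01 0 0.2;0 0 0 -0.25 0.01 0 0.2;0 0 0 -0.2 0.008 0 0.2;0 0 0 -0.1 0.004 0 0.2")

```text
t: 11.63
ee_pos: [0.5817, -0.1998, 0.0525]
orientation: [179.9, 17.1, 177.5]
ft_force: [-0.3, 0.5, -2.0]
finger_gap: 0.0578
gripper_force: 64.5
```

```bash
python3 look.py w4 large_1; python3 seg.py w4 b 150 370 100 384 .067 | head -40;python3 -c "
from h import *
print(env.get_obs()['joints'])"
```

```text
large_1 [([0.6157, -0.2023, 0.0586], 0.93)]
254 285 317 [107, 200, 69] [[570.2, -186.1], [570.8, -172.2]]
256 278 316 [108, 204, 70] [[571.3, -189.1], [572.0, -172.6]]
258 232 318 [108, 190, 71] [[571.6, -208.7], [573.3, -171.6]]
260 221 318 [107, 194, 71] [[572.7, -213.5], [574.5, -171.6]]
262 197 319 [107, 195, 72] [[573.4, -223.9], [575.7, -171.0]]
264 191 319 [107, 195, 72] [[574.6, -226.6], [577.0, -171.0]]
266 191 319 [108, 190, 74] [[575.8, -226.8], [578.3, -170.9]]
268 190 320 [107, 188, 76] [[577.1, -227.5], [579.6, -170.4]]
270 189 321 [107, 191, 108] [[578.3, -228.1], [580.9, -169.8]]
272 189 321 [106, 194, 130] [[579.6, -228.3], [582.2, -169.7]]
274 189 321 [107, 192, 134] [[580.9, -228.5], [583.5, -169.6]]
276 190 321 [107, 192, 134] [[582.3, -228.3], [584.8, -169.5]]
278 190 321 [107, 191, 136] [[583.6, -228.5], [586.2, -169.5]]
280 190 320 [107, 193, 135] [[585.0, -228.7], [587.5, -169.8]]
282 191 320 [107, 193, 136] [[586.3, -228.5], [588.9, -169.7]]
284 191 319 [106, 195, 136] [[587.7, -228.7], [590.3, -170.1]]
286 191 319 [107, 193, 136] [[589.1, -228.9], [591.7, -1
[... 849 characters left out ...]
136] [[610.3, -230.1], [612.9, -170.5]]
316 196 314 [106, 195, 136] [[612.0, -229.9], [614.6, -170.9]]
318 196 314 [107, 193, 136] [[613.6, -230.1], [616.2, -170.8]]
320 196 313 [107, 193, 136] [[615.3, -230.4], [617.9, -171.2]]
322 197 313 [107, 193, 136] [[617.0, -230.1], [619.6, -171.1]]
324 197 312 [107, 193, 135] [[618.7, -230.4], [621.3, -171.5]]
326 198 312 [107, 195, 135] [[620.5, -230.1], [623.1, -171.4]]
328 198 312 [106, 194, 134] [[622.2, -230.3], [624.8, -171.3]]
330 198 312 [106, 194, 134] [[624.0, -230.6], [626.6, -171.2]]
332 198 311 [107, 196, 134] [[625.8, -230.9], [628.4, -171.7]]
[  8.87688228  35.91540903  12.47564399 118.63653191 -52.23956172
  15.09951704 154.97664877]
```

Drawn 32 mm, about 60 mm out, and the plate is level and straight. Release and regrasp farther in with an 8° lean.

Emit:
step_arm(motion="0 0 0 0 0 0 0.65;0 0 0 0 0 0 0.65;0 0 0 0 0 0 0.65;0 0 0 0 0 0 0.65;0 0 0 0 0 0 0.65;0 0 0 0 0 0 0.65;0 0 0 0 0 0 0.65;0 0 0 0 0 0 0.65")

```text
t: 12.4
ee_pos: [0.5826, -0.1997, 0.0525]
orientation: [179.9, 17.1, 177.5]
ft_force: [-0.5, -0.5, 0.2]
finger_gap: 0.07
gripper_force: 0.0
```

```bash
python3 go.py .6013 -.1998 .0520 8 177.6 8
```

```text
j [  9.  36.  12. 119. -52.  15. 155.] turn/row [1.00e-04 3.17e-03 3.00e-05] shift/row [ 0.117 -0.001 -0.003] total mm [18.7 -0.1 -0.5]
```

Emit:
step_arm(motion="0.0001 0.00317 0 0.117 0 0 0.65;0.0001 0.00317 0 0.117 0 0 0.65;0.0001 0.00317 0 0.117 0 0 0.65;0.0001 0.00317 0 0.117 0 0 0.65;0.0001 0.00317 0 0.117 0 0 0.65;0.0001 0.00317 0 0.117 0 0 0.65;0.0001 0.00317 0 0.117 0 0 0.65;0.0001 0.00317 0 0.117 0 0 0.65")

```text
t: 13.07
ee_pos: [0.6014, -0.1995, 0.0525]
orientation: [-180.0, 7.9, 177.5]
ft_force: [0.4, 0.9, -0.7]
finger_gap: 0.0704
gripper_force: 0.0
```

Emit:
step_arm(motion="0 0 0 0 0 0 0.2;0 0 0 0 0 0 0.2;0 0 0 0 0 0 0.2;0 0 0 0 0 0 0.2;0 0 0 0 0 0 0.2;0 0 0 0 0 0 0.2;0 0 0 0 0 0 0.2;0 0 0 0 0 0 0.2")

```text
t: 13.73
ee_pos: [0.6012, -0.1998, 0.0527]
orientation: [-180.0, 8.0, 177.5]
ft_force: [-1.0, 1.2, 4.4]
finger_gap: 0.0586
gripper_force: 64.1
```

```bash
python3 look.py w5 large_1; python3 seg.py w5 b 150 370 100 384 .067 | sed -n '1,60p' | awk 'NR%4==1';python3 -c "
from h import *
print(env.get_obs()['joints'])"
```

```text
large_1 [([0.616, -0.201, 0.0589], 0.67)]
216 186 200 [108, 193, 74] [[572.9, -225.9], [573.1, -219.9]]
224 185 328 [107, 193, 136] [[576.6, -226.8], [579.1, -168.0]]
232 186 327 [106, 194, 137] [[580.5, -226.9], [583.0, -168.2]]
240 187 326 [107, 192, 138] [[584.5, -227.1], [587.0, -168.4]]
248 188 323 [107, 194, 138] [[588.6, -227.2], [591.0, -169.5]]
256 188 322 [106, 194, 137] [[592.8, -227.7], [595.2, -169.8]]
264 189 321 [107, 191, 136] [[597.1, -227.8], [599.5, -170.0]]
272 190 321 [107, 194, 137] [[601.5, -228.0], [603.9, -169.8]]
280 191 320 [107, 194, 138] [[606.0, -228.1], [608.4, -170.1]]
288 190 319 [107, 192, 138] [[610.6, -229.1], [613.1, -170.3]]
296 191 318 [107, 191, 136] [[615.4, -229.3], [617.8, -170.6]]
304 191 317 [107, 193, 135] [[620.3, -229.9], [622.7, -170.8]]
312 192 315 [107, 191, 136] [[625.3, -230.1], [627.7, -171.6]]
320 192 315 [106, 193, 135] [[630.5, -230.7], [632.9, -171.4]]
328 193 314 [107, 192, 137] [[635.8, -230.9], [638.3, -171.7]]
[ -2.78787699  41.56251618  29.18685879 108.00647231 -41.25305287
  33.05267481 140.92862992]
```

Gripped again (gap 58.6 mm). Draw it the rest of the way out, then lift. Meanwhile, get the block's yaw from the stored picture w2.

Emit:
step_arm(motion="0 0 0 -0.1 0.004 0 0.2;0 0 0 -0.2 0.008 0 0.2;0 0 0 -0.3 0.012 0 0.2;0 0 0 -0.3 0.012 0 0.2;0 0 0 -0.3 0.012 0 0.2;0 0 0 -0.3 0.012 0 0.2;0 0 0 -0.3 0.012 0 0.2;0 0 0 -0.2 0.008 0 0.2")

```text
t: 14.5
ee_pos: [0.5599, -0.198, 0.0523]
orientation: [180.0, 7.9, 177.5]
ft_force: [0.1, -0.0, -0.5]
finger_gap: 0.0581
gripper_force: 64.2
```

Emit:
step_arm(motion="0 0 0 -0.1 0 0.3 0.2;0 0 0 0 0 0.4 0.2;0 0 0 0 0 0.4 0.2;0 0 0 0 0 0.4 0.2;0 0 0 0 0 0.4 0.2;0 0 0 0 0 0.4 0.2;0 0 0 0 0 0.4 0.2;0 0 0 0 0 0.2 0.2")

```text
t: 15.17
ee_pos: [0.5598, -0.1983, 0.1119]
orientation: [-180.0, 8.1, 177.5]
ft_force: [0.2, -0.6, -0.2]
finger_gap: 0.0582
gripper_force: 64.2
```

```bash
cat > blk.py <<'E'
from h import *
def yel(im,ci,z=.04):
    h=cv2.cvtColor(im,cv2.COLOR_RGB2HSV).astype(int)
    m=((h[...,0]>20)&(h[...,0]<38)&(h[...,1]>120)&(h[...,2]>80)).astype(np.uint8)
    n,l,st,_=cv2.connectedComponentsWithStats(m)
    for i in range(1,n):
        if 60<st[i,4]<3000:
            ys,xs=np.where(l==i);w=plane(ci,np.c_[xs,ys],z)[:,:2]*1000
            # outer lines via extreme points per side
            r=cv2.minAreaRect(w.astype(np.float32));print(st[i],np.round(r[0],1),np.round(r[1],1),round(r[2],2))
if __name__=="__main__":
    for f in("w2","w1"):
        d=np.load(f"pics/{f}.npz");print(f);yel(d["im"],{k:d[k] for k in("mtx","xyz","attitude")})
    im=env.grab_frame("top");print("top");yel(im,env.camera_info("top"))
E
python3 blk.py; python3 look.py w6 large_1; python3 -c "
from h import *
o=env.get_obs();print(o['joints'],o['finger_gap'],o['ft_force'])
im=env.grab_frame('scene');cv2.imwrite('pics/s6.png',cv2.resize(im[130:330,150:400,::-1],None,fx=3,fy=3))"
```

```text
w2
[381 213  68  68 763] [578.4 -19.1] [87.3 71.8] 0.11
w1
[ 66 260  53  41 331] [545.  -34.1] [38.2 78.8] 36.55
[ 60 376  20   8 109] [ 701.5 -102. ] [25.5 11.9] 82.46
top
[242 165  25  30 193] [579.6 -19.9] [87.9 70.8] 0.17
large_1 [([0.5737, -0.1985, 0.1199], 0.96), ([0.6816, -0.2019, 0.0799], 0.77)]
[ -5.41349754  34.79852155  33.5766625  111.39651158 -37.18906694
  36.46090377 139.39667809] 0.058183177608205315 [-1.02809595 -0.11290409 -0.72758992]
```

View pics/s6.png

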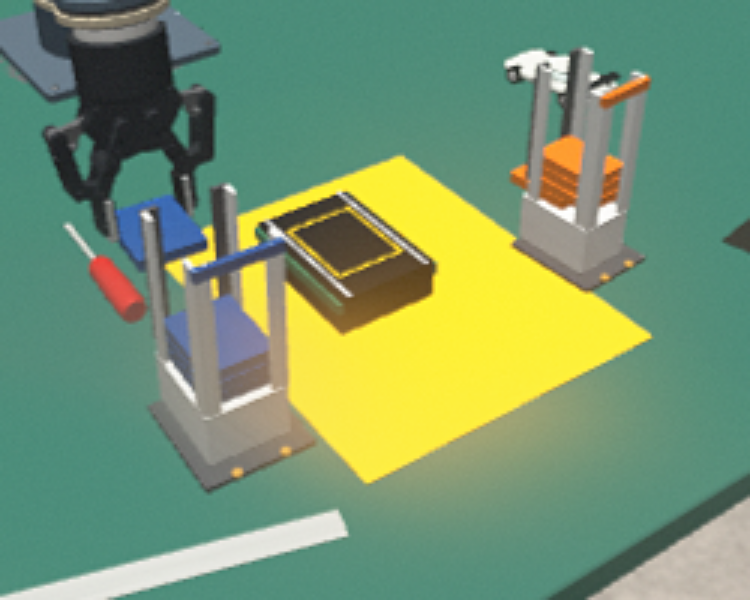

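The plate is held level and free, and the remaining blue stack has dropped inside its magazine. Nothing else has moved. Measuring the plate in the hand.

```bash
cat > hand.py <<'E'
import sys
from h import *
# hand.py file col z_top L W vmin vmax : fit edges of the held plate's bright top
f,col,z,L,W=sys.argv[1],sys.argv[2],*map(float,sys.argv[3:6])
d=np.load(f"pics/{f}.npz");im=d["im"];ci={k:d[k] for k in("mtx","xyz","attitude")}
h=cv2.cvtColor(im,cv2.COLOR_RGB2HSV).astype(int)
thr=150 if col=="o" else 105
m=((h[...,1]>130)&(h[...,2]>thr)&((h[...,0]>=4)&(h[...,0]<=17) if col=="o" else (h[...,0]>=100)&(h[...,0]<=125))).astype(np.uint8)
n,l,st,_=cv2.connectedComponentsWithStats(m);i=1+st[1:,4].argmax();print("comp",st[i])
m=(l==i);u0,v0,w,hh,_=st[i]
S=[]
vs=range(v0+8,v0+hh-8)
E_=lambda pts:plane(ci,pts,z)[:,:2]*1000
Lf=E_([[np.where(m[v])[0][0]-.5,v] for v in vs]);Rt=E_([[np.where(m[v])[0][-1]+.5,v] for v in vs])
us=range(u0+12,u0+w-12);T=E_([[u,np.where(m[:,u])[0][0]-.5] for u in us]);B=E_([[u,np.where(m[:,u])[0][-1]+.5] for u in us])
for nm,P,ax in(("yL",Lf,0),("yR",Rt,0),("front",T,1),("rear",B,1)):
    vx,vy,x0,y0=cv2.fitLine(P.astype(np.float32),cv2.DIST_HUBER,0,.01,.01).ravel()
    ang=np.degrees(np.arctan2(vy,vx)) if ax==0 else np.degrees(np.arctan2(-vx,vy)); ang=(ang+90)%180-90
    print(nm,"mid",np.round([x0,y0],1),"yaw",round(ang,2))
print("tcp",env.get_obs()["ee_pos"].round(4),env.get_obs()["orientation"].round(2))
E
python3 hand.py w6 b .1262 76 60
```

```text
comp [  185   218   143   139 16938]
yL mid [ 569.6 -227.5] yaw -4.49
yR mid [ 572.8 -169.2] yaw -3.78
front mid [ 534.6 -197.6] yaw -3.75
rear mid [ 612.3 -198. ] yaw -2.26
tcp [ 0.5593 -0.1979  0.1104] [-180.      7.99  177.54]
```

```bash
cat > pnp.py <<'E'
import sys
from h import *
# pnp.py file col L W : 6D pose of the plate's top from its outline, in world
f,col,L,W=sys.argv[1],sys.argv[2],*map(float,sys.argv[3:5]);ur=[int(a) for a in sys.argv[5:9]] or [0,512,0,384]
d=np.load(f"pics/{f}.npz");im=d["im"];ci={k:d[k] for k in("mtx","xyz","attitude")}
h=cv2.cvtColor(im,cv2.COLOR_RGB2HSV).astype(int);thr=150 if col=="o" else 105
m=((h[...,1]>130)&(h[...,2]>thr)&((h[...,0]>=4)&(h[...,0]<=17) if col=="o" else (h[...,0]>=100)&(h[...,0]<=125))).astype(np.uint8)
k=np.zeros_like(m);k[ur[2]:ur[3],ur[0]:ur[1]]=1;m*=k
n,l,st,_=cv2.connectedComponentsWithStats(m);i=1+st[1:,4].argmax();m=(l==i);u0,v0,w,hh,_=st[i]
vs=[v for v in range(v0+4,v0+hh-4)]
def hull(side): # outline robust to the fingers' bites: side lines from the convex hull
    c=cv2.convexHull(cv2.findContours(m.astype(np.uint8),0,1)[0][0] if 0 else max(cv2.findContours(m.astype(np.uint8),0,1)[0],key=cv2.contourArea))
    return c[:,0]
q=cv2.approxPolyN(hull(0).reshape(-1,1,2),4).reshape(-1,2).astype(float)
c=q.mean(0);q=c+(q-c)*(1+1/np.array([w,hh]))
q=q[np.argsort(np.arctan2(q[:,1]-c[1],q[:,0]-c[0]))] # TL,TR,BR,BL
print("px",q.round(1).tolist())
# image up = world -x, image left = world -y
O=np.array([[-L/2,-W/2,0],[-L/2,W/2,0],[L/2,W/2,0],[L/2,-W/2,0]])/1000
ok,rv,t=cv2.solvePnP(O,q,ci["mtx"],None,flags=cv2.SOLVEPNP_ITERATIVE)
e=cv2.projectPoints(O,rv,t,ci["mtx"],None)[0][:,0]-q
F=np.diag([1,-1,-1]);Rc=rot(ci["attitude"])
print("centre",(Rc.apply((F@t).ravel())+ci["xyz"]).round(4),"rpy",(Rc*R.from_matrix(F@cv2.Rodrigues(rv)[0])).as_euler('xyz',degrees=True).round(2),"err px",np.abs(e).max().round(2))
E
python3 pnp.py w6 b 76 60; python3 pnp.py w5 b 76 60 2>&1 | tail -1; python3 go.py .565 -.0198 .1119 8 180.15 16
```

```text
px [[184.5, 217.5], [329.5, 220.5], [308.4, 365.6], [193.6, 346.4]]
centre [ 0.5741 -0.1992  0.1262] rpy [ 6.92 -4.76 -3.87] err px 4.13
centre [ 0.6136 -0.1997  0.0639] rpy [-0.84  3.11 -4.17] err px 2.19
j [ -5.  35.  34. 111. -37.  36. 139.] turn/row [ 0.      -0.       0.00045] shift/row [0.018 0.557 0.005] total mm [  5.7 178.1   1.5]
```

```bash
for f in w3 w4 w5; do python3 hand.py $f b .067 76 60 | grep -v tcp; done; python3 - <<'E'
from h import *
d=np.load("pics/w6.npz");h=cv2.cvtColor(d["im"],cv2.COLOR_RGB2HSV).astype(int)
for u in range(190,325,15):
    c=np.where((h[:,u,0]>=100)&(h[:,u,0]<=125)&(h[:,u,1]>130)&(h[:,u,2]>105))[0]; print(u,c[0],c[-1],end=' | ')
print()
for v in range(222,366,12):
    c=np.where((h[v,:,0]>=100)&(h[v,:,0]<=125)&(h[v,:,1]>130)&(h[v,:,2]>105))[0]; print(v,c[0],c[-1],end=' | ')
E
```

```text
comp [ 216  275   81   67 5081]
yL mid [ 728.5 -237.6] yaw -9.69
yR mid [ 728.6 -172.1] yaw 5.23
front mid [ 685.8 -205.9] yaw -2.43
rear mid [ 780.9 -207.8] yaw -2.46
comp [ 190  270  132   83 9894]
yL mid [ 610.9 -230. ] yaw -2.55
yR mid [ 613.5 -170.8] yaw -3.1
front mid [ 579.1 -202.1] yaw -2.51
rear mid [ 645.2 -203.7] yaw -2.51
comp [  185   218   144   122 15712]
yL mid [ 601.7 -228.2] yaw -4.49
yR mid [ 602.6 -170. ] yaw -3.08
front mid [ 575.4 -199.1] yaw -4.13
rear mid [ 645.1 -198.4] yaw -2.37
190 218 293 | 205 219 346 | 220 219 350 | 235 219 352 | 250 220 355 | 265 220 354 | 280 221 351 | 295 221 348 | 310 221 347 | 
222 185 327 | 234 186 326 | 246 188 323 | 258 189 322 | 270 190 320 | 282 192 319 | 294 191 317 | 306 191 316 | 318 192 314 | 330 193 312 | 342 194 311 | 354 244 267 |
```

The plate sits turned about −1.5° relative to the tool (front edge and sides agree; the rear edge is hidden by the gripper). I'll compensate when going over the pad.

```bash
python3 go.py .566 -.0195 .1119 8 181.6 10
```

```text
j [ -5.  35.  34. 111. -37.  36. 139.] turn/row [ 0.      -0.       0.00113] shift/row [0.034 0.892 0.007] total mm [  6.7 178.4   1.5]
```

Emit:
step_arm(motion="0 0 0.00113 0.034 0.3 0.007 0.2;0 0 0.00113 0.034 0.6 0.007 0.2;0 0 0.00113 0.034 0.9 0.007 0.2;0 0 0.00113 0.034 0.9 0.007 0.2;0 0 0.00113 0.034 0.9 0.007 0.2;0 0 0.00113 0.034 0.9 0.007 0.2;0 0 0.00113 0.034 0.9 0.007 0.2;0 0 0.00113 0.034 0.9 0.007 0.2")

```text
t: 16.03
ee_pos: [0.5644, -0.0698, 0.1112]
orientation: [180.0, 7.9, -179.1]
ft_force: [0.4, -0.2, -0.8]
finger_gap: 0.0582
gripper_force: 64.2
```

Emit:
step_arm(motion="0 0 0.00113 0.034 0.9 0.007 0.2;0 0 0.00113 0.034 0.9 0.007 0.2;0 0 0 0 0.5 0 0.2;0 0 0 0 0.22 0 0.2;0 0 0 0 0.1 0 0.2;0 0 0 0 0 0 0.2;0 0 0 0 0 -0.5 0.2;0 0 0 0 0 -0.5 0.2")

```text
t: 16.7
ee_pos: [0.5664, -0.0207, 0.0916]
orientation: [-180.0, 8.1, -178.5]
ft_force: [0.1, 0.2, -1.4]
finger_gap: 0.0584
gripper_force: 64.3
```

```bash
python3 look.py w7 large_1; Z=$(python3 -c "
from station import env
print(env.get_obs()['ee_pos'][2]+.0143)"); echo $Z; python3 hand.py w7 b $Z 76 60; python3 - <<'E'
from h import *
d=np.load("pics/w7.npz");ci={k:d[k] for k in("mtx","xyz","attitude")}
print("rect expected px",proj(ci,[[.579+sx*.043,-.0195+sy*.035,.04] for sx,sy in((-1,-1),(-1,1),(1,1),(1,-1))]).round(1).tolist())
h=cv2.cvtColor(d["im"],cv2.COLOR_RGB2HSV).astype(int)
m=((h[...,0]>20)&(h[...,0]<38)&(h[...,1]>120)&(h[...,2]>80)).astype(np.uint8)
n,l,st,_=cv2.connectedComponentsWithStats(m);print(st[1:][st[1:,4]>15])
E
```

```text
large_1 [([0.5787, -0.0228, 0.0961], 0.68)]
0.10429098575657261
comp [  185   219   144   129 16400]
yL mid [574.  -49.3] yaw -0.45
yR mid [575.8   9.6] yaw 0.14
front mid [542. -20.] yaw -0.06
rear mid [617.6 -16.8] yaw 0.53
tcp [ 0.5649 -0.0204  0.09  ] [-179.99    7.83 -178.48]
rect expected px [[196.7, 150.7], [317.8, 153.9], [304.3, 271.2], [202.7, 268.9]]
[[   38     0   474   302 86669]
 [  198   150   122    59  1401]
 [  177   296   157    66  2135]
 [  118   355    14    26   262]
 [  378   355    39    29   778]]
```

The rectangle's visible front edge matches the estimate to within 1 mm. Plate correction is −1.2 mm in x and +1.1 mm in y. Lowering.

Emit:
step_arm(motion="0 0 0.0004 -0.06 0.055 -0.3 0.2;0 0 0 0 0 -0.4 0.2;0 0 0 0 0 -0.4 0.2;0 0 0 0 0 -0.4 0.2;0 0 0 0 0 -0.3 0.2;0 0 0 0 0 -0.25 0.2;0 0 0 0 0 -0.2 0.2;0 0 0 0 0 -0.1 0.2")

```text
t: 17.47
ee_pos: [0.5647, -0.0187, 0.0443]
orientation: [-180.0, 8.0, -178.3]
ft_force: [-0.4, -1.0, -1.2]
finger_gap: 0.0579
gripper_force: 64.3
```

Emit:
step_arm(motion="0 0 0 0 0 -0.03 0.2;0 0 0 0 0 -0.03 0.2;0 0 0 0 0 -0.03 0.2;0 0 0 0 0 -0.03 0.2;0 0 0 0 0 -0.03 0.2;0 0 0 0 0 0 0.2;0 0 0 0 0 0 0.2;0 0 0 0 0 0 0.2")

```text
t: 18.13
ee_pos: [0.5649, -0.0186, 0.042]
orientation: [-180.0, 8.0, -178.3]
ft_force: [-0.4, 0.1, -1.1]
finger_gap: 0.0584
gripper_force: 64.3
```

Expected contact at z≈0.038; going on slowly.

Emit:
step_arm(motion="0 0 0 0 0 -0.03 0.2;0 0 0 0 0 -0.03 0.2;0 0 0 0 0 -0.03 0.2;0 0 0 0 0 -0.03 0.2;0 0 0 0 0 -0.03 0.2;0 0 0 0 0 0 0.2;0 0 0 0 0 0 0.2;0 0 0 0 0 0 0.2")

```text
t: 18.8
ee_pos: [0.5649, -0.0186, 0.0389]
orientation: [-180.0, 8.0, -178.3]
ft_force: [0.3, 0.8, -1.6]
finger_gap: 0.0585
gripper_force: 64.3
```

Emit:
step_arm(motion="0 0 0 0 0 -0.02 0.2;0 0 0 0 0 -0.02 0.2;0 0 0 0 0 -0.02 0.2;0 0 0 0 0 0 0.2;0 0 0 0 0 0 0.2;0 0 0 0 0 0 0.2;0 0 0 0 0 0 0.2;0 0 0 0 0 0 0.2")

```text
t: 19.47
ee_pos: [0.565, -0.0186, 0.0383]
orientation: [180.0, 8.0, -178.3]
ft_force: [-3.1, -0.3, 6.7]
finger_gap: 0.0578
gripper_force: 65.3
```

Contact at the predicted height. Release gently and rise.

Emit:
step_arm(motion="0 0 0 0 0 0 0.45;0 0 0 0 0 0 0.5;0 0 0 0 0 0 0.5;0 0 0 0 0 0 0.5;0 0 0 0 0 0.05 0.5;0 0 0 0 0 0.1 0.5;0 0 0 -0.02 0 0.2 0.5;0 0 0 -0.04 0 0.3 0.5")

```text
t: 20.13
ee_pos: [0.5635, -0.0186, 0.0508]
orientation: [-180.0, 8.0, -178.3]
ft_force: [-0.1, 0.2, 0.4]
finger_gap: 0.064
gripper_force: 0.0
```

Emit:
step_arm(motion="0 0 0 -0.1 0 0.7 0.6;0 0 0 -0.2 0 0.8 0.6;0 0 0 -0.5 0 0.8 0.6;0 0 0 -0.6 0 0.8 0.6;0 0 0 -0.6 0 0.8 0.6;0 0 0 -0.6 0 0.8 0.6;0 0 0 -0.6 0 0.5 0.6;0 0 0 -0.2 0 0.1 0.6")

```text
t: 20.8
ee_pos: [0.4947, -0.0188, 0.1585]
orientation: [179.9, 8.1, -178.3]
ft_force: [0.1, -0.6, -0.1]
finger_gap: 0.0685
gripper_force: 0.0
```

```bash
python3 look.py w8 large_1 pad; python3 hand.py w8 b .052 76 60;python3 go.py .5 .1 .15 10 181 8; python3 - <<'E'
from h import *
d=np.load("pics/w8.npz");ci={k:d[k] for k in("mtx","xyz","attitude")}
h=cv2.cvtColor(d["im"],cv2.COLOR_RGB2HSV).astype(int)
m=((h[...,0]>20)&(h[...,0]<38)&(h[...,1]>120)&(h[...,2]>80)).astype(np.uint8)
n,l,st,_=cv2.connectedComponentsWithStats(m)
for i in range(1,n):
    if 200<st[i,4]<9000:
        ys,xs=np.where(l==i);w=plane(ci,np.c_[xs,ys],.04)[:,:2]*1000;r=cv2.minAreaRect(w.astype(np.float32));print(st[i],np.round(r[0],1),np.round(r[1],1),round(r[2],2))
E
```

```text
large_1 [([0.5801, -0.0214, 0.0425], 0.61)]
pad [([0.638, 0.1771, 0.0551], 0.67)]
comp [ 219  216   70   70 4572]
yL mid [576.2 -46.8] yaw 0.27
yR mid [578.2  11.1] yaw 0.15
front mid [540.4 -15.5] yaw 1.76
rear mid [613.8 -15.7] yaw -0.55
tcp [ 0.496  -0.0182  0.1569] [ 179.98    8.04 -178.24]
j [-33.  25.  42. 122. -32.  34. 123.] turn/row [ 1.0e-05 -6.8e-04 -2.7e-04] shift/row [ 0.025  0.739 -0.043] total mm [  4.  118.2  -6.9]
[212 203  83  81 918] [578.5 -18.6] [86.8 70.8] 0.11
```

Blue is on the pad: centre about (577.5, −18) against the rectangle's (578.5, −18.6), yaw 0.2°. On to the orange magazine.

```bash
python3 go.py .572 .176 .13 17 184 16
```

```text
j [-33.  25.  42. 122. -32.  34. 123.] turn/row [ 8.00e-05 -1.55e-03  3.90e-04] shift/row [ 0.238  0.607 -0.084] total mm [ 76.  194.2 -26.9]
```

Emit:
step_arm(motion="0.0001 -0.00155 0.0004 0.1 0.6 0 0.36;0.0001 -0.00155 0.0004 0.1 0.6 0 0.36;0.0001 -0.00155 0.0004 0.2 0.6 0 0.36;0.0001 -0.00155 0.0004 0.2 0.6 0 0.36;0.0001 -0.00155 0.0004 0.2 0.6 -0.1 0.36;0.0001 -0.00155 0.0004 0.25 0.6 -0.1 0.36;0.0001 -0.00155 0.0004 0.25 0.6 -0.1 0.36;0.0001 -0.00155 0.0004 0.25 0.6 -0.1 0.36")

```text
t: 21.62
ee_pos: [0.5272, 0.0788, 0.1483]
orientation: [179.9, 12.5, -177.1]
ft_force: [0.4, 0.4, 0.1]
finger_gap: 0.0581
gripper_force: 0.0
```

Emit:
step_arm(motion="0.0001 -0.00155 0.0004 0.25 0.6 -0.1 0.36;0.0001 -0.00155 0.0004 0.25 0.6 -0.1 0.36;0.0001 -0.00155 0.0004 0.25 0.6 -0.1 0.36;0.0001 -0.00155 0.0004 0.3 0.6 -0.15 0.36;0.0001 -0.00155 0.0004 0.35 0.6 -0.15 0.36;0.0001 -0.00155 0.0004 0.35 0.6 -0.15 0.36;0.0001 -0.00155 0.0004 0.35 0.6 -0.15 0.36;0.0001 -0.00155 0.0004 0.35 0.6 -0.15 0.36")

```text
t: 22.28
ee_pos: [0.5765, 0.1746, 0.1273]
orientation: [179.9, 17.0, -176.0]
ft_force: [0.6, -0.1, 0.7]
finger_gap: 0.0584
gripper_force: 0.0
```

```bash
python3 look.py w9 gate_small small_1; python3 seg.py w9 o 150 370 100 384 .067 | awk 'NR%2==1' | head -24; sed -i 's/i=1+st\[1:,4\].argmax();print/i=1+(st[1:,4]*(st[1:,4]>800)*1.0\/(1+0.0*st[1:,1])).argmax() if len(sys.argv)<7 else 1+[k for k in range(len(st)-1) if st[k+1,4]>800][int(sys.argv[6])];print/' hand.py; python3 hand.py w9 o .067 66 46 0; python3 go.py .58 .176 .08 17 184 8
```

```text
gate_small []
small_1 [([0.6363, 0.1763, 0.057], 0.7), ([0.6607, 0.1837, 0.0916], 0.62)]
204 224 286 [15, 255, 98] [[597.3, 156.2], [594.3, 197.6]]
208 223 287 [15, 255, 105] [[600.7, 155.6], [597.6, 198.7]]
212 222 288 [15, 255, 133] [[604.2, 155.0], [601.0, 199.8]]
216 222 288 [16, 255, 189] [[607.6, 155.0], [604.4, 200.3]]
220 222 288 [16, 255, 189] [[611.2, 155.1], [607.9, 200.7]]
224 222 287 [16, 255, 189] [[614.8, 155.1], [611.6, 200.5]]
228 224 287 [16, 255, 189] [[618.4, 156.6], [615.2, 201.0]]
232 224 287 [16, 255, 189] [[622.1, 156.6], [618.9, 201.4]]
236 224 287 [16, 255, 189] [[625.9, 156.7], [622.7, 201.9]]
240 224 287 [16, 255, 189] [[629.8, 156.8], [626.6, 202.4]]
244 225 287 [16, 255, 189] [[633.7, 157.6], [630.5, 202.9]]
248 235 275 [15, 255, 100] [[637.3, 164.9], [635.1, 194.7]]
252 234 275 [14, 255, 104] [[641.4, 164.3], [639.2, 195.1]]
256 234 276 [15, 255, 130] [[645.6, 164.5], [643.3, 196.3]]
260 234 276 [15, 255, 100] [[649.9, 164.6], [647.6, 196.8]]
264 234 276 [14, 255, 104] [[654.2, 164.8], [651.9, 197.3]]
268 233 277 [14, 255, 107] [[658.7, 164.2], [656.3, 198.5]]
272 233 277 [14, 255, 96] [[663.2, 164.3], [660.8, 199.0]]
276 233 277 [14, 255, 102] [[667.8, 164.5], [665.4, 199.5]]
280 232 278 [15, 255, 106] [[672.6, 163.9], [670.0, 200.8]]
284 232 278 [16, 255, 160] [[677.4, 164.0], [674.8, 201.4]]
288 231 279 [16, 255, 189] [[682.4, 163.4], [679.6, 202.7]]
292 231 279 [16, 255, 188] [[687.4, 163.5], [684.6, 203.3]]
296 230 279 [16, 255, 188] [[692.6, 162.9], [689.7, 203.9]]
comp [ 222  213   67   34 2097]
yL mid [619.9 156.2] yaw 4.42
yR mid [615.5 201. ] yaw 7.28
front mid [603.  177.4] yaw 4.08
rear mid [633.4 183.5] yaw 4.06
tcp [0.5758 0.1744 0.1271] [ 179.91   16.92 -175.88]
j [-50.  32.  38. 118. -40.  24. 110.] turn/row [-3.e-05 -3.e-05 -5.e-05] shift/row [ 0.026  0.01  -0.295] total mm [  4.2   1.6 -47.1]
```

Orange front edge mid (0.603, 0.1775), yaw 4.1°, gate ≈ 0.6275. Descend with a 19° lean and grip.

```bash
python3 go.py .6076 .1779 .0549 19 184.1 8
```

```text
j [-50.  32.  38. 118. -40.  24. 110.] turn/row [ 2.0e-05 -7.2e-04 -2.0e-05] shift/row [ 0.199  0.022 -0.451] total mm [ 31.8   3.5 -72.2]
```

Emit:
step_arm(motion="0 -0.0007 0 0.199 0.022 -0.451 0.36;0 -0.0007 0 0.199 0.022 -0.451 0.36;0 -0.0007 0 0.199 0.022 -0.451 0.36;0 -0.0007 0 0.199 0.022 -0.451 0.36;0 -0.0007 0 0.199 0.022 -0.451 0.36;0 -0.0007 0 0.199 0.022 -0.451 0.36;0 -0.0007 0 0.199 0.022 -0.451 0.36;0 -0.0007 0 0.199 0.022 -0.451 0.36")

```text
t: 23.1
ee_pos: [0.6078, 0.1758, 0.0554]
orientation: [-179.9, 19.0, -176.0]
ft_force: [0.6, -0.0, 0.6]
finger_gap: 0.0581
gripper_force: 0.0
```

Emit:
step_arm(motion="0 0 0 0 0 0 0;0 0 0 0 0 0 -0.1;0 0 0 0 0 0 -0.1;0 0 0 0 0 0 -0.1;0 0 0 0 0 0 -0.1;0 0 0 0 0 0 -0.1;0 0 0 0 0 0 -0.1;0 0 0 0 0 0 -0.1")

```text
t: 23.77
ee_pos: [0.6074, 0.177, 0.0557]
orientation: [-180.0, 19.0, -175.9]
ft_force: [-1.0, -0.4, -0.1]
finger_gap: 0.0441
gripper_force: 61.2
```

Emit:
step_arm(motion="0 0 0 -0.1 -0.007 0 -0.1;0 0 0 -0.15 -0.011 0 -0.1;0 0 0 -0.2 -0.014 0 -0.1;0 0 0 -0.2 -0.014 0 -0.1;0 0 0 -0.2 -0.014 0 -0.1;0 0 0 -0.2 -0.014 0 -0.1;0 0 0 -0.1 -0.007 0 -0.1;0 0 0 -0.05 -0.004 0 -0.1")

```text
t: 24.43
ee_pos: [0.583, 0.1749, 0.0556]
orientation: [-180.0, 18.9, -176.0]
ft_force: [-0.1, -1.9, -1.1]
finger_gap: 0.0441
gripper_force: 61.1
```

Emit:
step_arm(motion="0 0 0 0 0 0 0.3;0 0 0 0 0 0 0.3;0 0 0 0 0 0 0.36;0 0 0 0 0 0 0.36;0 0 0 0 0 0 0.36;0 0 0 0 0 0 0.36;0 0 0 0 0 0 0.36;0 0 0 0 0 0 0.36")

```text
t: 25.1
ee_pos: [0.5836, 0.1752, 0.0556]
orientation: [-180.0, 19.0, -175.9]
ft_force: [1.2, 0.9, -0.6]
finger_gap: 0.0581
gripper_force: 0.0
```

```bash
python3 look.py w10 small_1; python3 hand.py w10 o .067 66 46 0; python3 go.py .5925 .1755 .0535 8 184.1 8
```

```text
small_1 [([0.6591, 0.1795, 0.0645], 0.9), ([0.6111, 0.1797, 0.0561], 0.85)]
comp [ 204  260  102   74 6661]
yL mid [603.4 155.2] yaw 5.33
yR mid [603.4 200.3] yaw 5.28
front mid [577.6 178.2] yaw 5.71
rear mid [636.8 178.5] yaw 3.89
tcp [0.5836 0.1752 0.0555] [-179.97   18.95 -175.93]
j [-42.  37.  25. 122. -57.  10. 126.] turn/row [-2.60e-04  3.79e-03  1.00e-05] shift/row [ 0.056  0.002 -0.013] total mm [ 8.9  0.3 -2. ]
```

```bash
python3 go.py .5924 .1767 .0546 8 185.3 8
```

```text
j [-42.  37.  25. 122. -57.  10. 126.] turn/row [-0.0003   0.00379  0.00043] shift/row [ 0.055  0.009 -0.006] total mm [ 8.8  1.5 -0.9]
```

Emit:
step_arm(motion="-0.0003 0.0038 0.0004 0.055 0.009 -0.006 0.36;-0.0003 0.0038 0.0004 0.055 0.009 -0.006 0.36;-0.0003 0.0038 0.0004 0.055 0.009 -0.006 0.36;-0.0003 0.0038 0.0004 0.055 0.009 -0.006 0.36;-0.0003 0.0038 0.0004 0.055 0.009 -0.006 0.36;-0.0003 0.0038 0.0004 0.055 0.009 -0.006 0.36;-0.0003 0.0038 0.0004 0.055 0.009 -0.006 0.36;-0.0003 0.0038 0.0004 0.055 0.009 -0.006 0.36")

```text
t: 25.87
ee_pos: [0.5923, 0.1767, 0.0546]
orientation: [-180.0, 7.9, -174.8]
ft_force: [0.5, -0.8, -0.6]
finger_gap: 0.0583
gripper_force: 0.0
```

Emit:
step_arm(motion="0 0 0 0 0 0 0;0 0 0 0 0 0 -0.1;0 0 0 0 0 0 -0.1;0 0 0 0 0 0 -0.1;0 0 0 0 0 0 -0.1;0 0 0 0 0 0 -0.1;0 0 0 0 0 0 -0.1;0 0 0 0 0 0 -0.1")

```text
t: 26.53
ee_pos: [0.5924, 0.1766, 0.0548]
orientation: [180.0, 8.0, -174.8]
ft_force: [0.7, -0.2, 4.5]
finger_gap: 0.0445
gripper_force: 61.7
```

```bash
python3 look.py w11 small_1; python3 hand.py w11 o .067 66 46 0
```

```text
small_1 [([0.6085, 0.1808, 0.0543], 0.97), ([0.6624, 0.1784, 0.0641], 0.79)]
comp [ 204  237  104   98 9270]
yL mid [606.1 156.2] yaw 2.97
yR mid [601.9 200.5] yaw 5.15
front mid [577.  177.5] yaw 4.77
rear mid [635.  180.5] yaw 3.91
tcp [0.5923 0.1766 0.0547] [-180.      7.98 -174.79]
```

Emit:
step_arm(motion="0 0 0 -0.1 -0.007 0 -0.1;0 0 0 -0.2 -0.014 0 -0.1;0 0 0 -0.25 -0.018 0 -0.1;0 0 0 -0.25 -0.018 0 -0.1;0 0 0 -0.25 -0.018 0 -0.1;0 0 0 -0.25 -0.018 0 -0.1;0 0 0 -0.25 -0.018 0 -0.1;0 0 0 -0.2 -0.014 0 -0.1")

```text
t: 27.3
ee_pos: [0.556, 0.1742, 0.0542]
orientation: [180.0, 7.9, -174.8]
ft_force: [0.6, -0.6, -1.7]
finger_gap: 0.0443
gripper_force: 61.3
```

Emit:
step_arm(motion="0 0 0 -0.1 0 0.3 -0.1;0 0 0 0 0 0.4 -0.1;0 0 0 0 0 0.4 -0.1;0 0 0 0 0 0.4 -0.1;0 0 0 0 0 0.4 -0.1;0 0 0 0 0 0.4 -0.1;0 0 0 0 0 0.4 -0.1;0 0 0 0 0 0.2 -0.1")

```text
t: 27.97
ee_pos: [0.5558, 0.1743, 0.114]
orientation: [180.0, 8.0, -174.8]
ft_force: [-0.6, -0.5, -0.7]
finger_gap: 0.0441
gripper_force: 61.3
```

```bash
python3 look.py w12 small_1; Z=$(python3 -c "
from station import env
print(env.get_obs()['ee_pos'][2]+.0123)"); echo $Z; python3 hand.py w12 o $Z 66 46; python3 go.py .565 -.0182 .1150 8 180.3 10
```

```text
small_1 [([0.6637, 0.1816, 0.0807], 0.7), ([0.5731, 0.1731, 0.1157], 0.66)]
0.12574754959587978
comp [  204   237   104   120 10631]
yL mid [576.7 154.3] yaw 3.61
yR mid [569.5 198.4] yaw 4.58
front mid [541.2 171.8] yaw 4.42
rear mid [609.8 182.3] yaw 15.29
tcp [0.5558 0.1743 0.1134] [ 179.98    8.05 -174.78]
j [-52.  37.  45. 113. -42.  37. 114.] turn/row [-1.00e-05  1.00e-05 -1.37e-03] shift/row [ 0.046 -0.963  0.008] total mm [   9.2 -192.5    1.6]
```

Emit:
step_arm(motion="0 0 -0.0012 0.02 -0.4 0 -0.1;0 0 -0.0012 0.02 -0.7 0 -0.1;0 0 -0.0012 0.02 -0.9 0 -0.1;0 0 -0.0012 0.02 -0.9 0 -0.1;0 0 -0.0012 0.02 -0.9 0 -0.1;0 0 -0.0012 0.02 -0.9 0 -0.1;0 0 -0.0012 0.02 -0.9 0 -0.1;0 0 -0.0012 0.02 -0.9 0 -0.1")

```text
t: 28.73
ee_pos: [0.5579, 0.0415, 0.1123]
orientation: [-180.0, 7.9, -178.4]
ft_force: [-0.0, 0.8, -1.7]
finger_gap: 0.044
gripper_force: 61.2
```

Emit:
step_arm(motion="0 0 -0.0012 0.02 -0.9 0 -0.1;0 0 -0.0009 0.02 -0.9 0 -0.1;0 0 0 0 -0.7 0 -0.1;0 0 0 0 -0.45 0 -0.1;0 0 0 0 -0.22 0 -0.1;0 0 0 0 0 0 -0.1;0 0 0 0 0 -0.3 -0.1;0 0 0 0 0 -0.3 -0.1")

```text
t: 29.4
ee_pos: [0.5595, -0.0182, 0.1001]
orientation: [180.0, 8.0, -178.9]
ft_force: [-0.4, 0.1, -1.3]
finger_gap: 0.0444
gripper_force: 61.3
```

```bash
python3 look.py w13 small_1; Z=$(python3 -c "
from station import env
print(env.get_obs()['ee_pos'][2]+.0123)"); echo $Z; python3 hand.py w13 o $Z 66 46; python3 - <<'E'
from h import *
d=np.load("pics/w13.npz");ci={k:d[k] for k in("mtx","xyz","attitude")}
h=cv2.cvtColor(d["im"],cv2.COLOR_RGB2HSV).astype(int)
m=((h[...,0]>=100)&(h[...,0]<=125)&(h[...,1]>130)&(h[...,2]>105)).astype(np.uint8)
n,l,st,_=cv2.connectedComponentsWithStats(m);i=1+[k for k in range(n-1)][int(st[1:,4].argmax())];print(st[i])
ys,xs=np.where(l==i)
for v in range(ys.min(),ys.max(),6):
    c=xs[ys==v];print(v,plane(ci,[[c.min()-.5,v],[c.max()+.5,v]],.052)[:,:2].round(4).tolist())
E
```

```text
small_1 [([0.579, -0.0196, 0.0992], 0.82)]
0.11153922057963109
comp [  204   238   104   107 10094]
yL mid [575.7 -39.6] yaw -0.76
yR mid [577.9   5. ] yaw 0.64
front mid [545.  -17.5] yaw -0.13
rear mid [609.8 -17.3] yaw 1.16
tcp [ 0.5586 -0.018   0.0992] [ 179.98    7.86 -178.91]
[ 206  172   99   53 4883]
172 [[0.5405, -0.0461], [0.5404, -0.0438]]
178 [[0.5443, -0.0469], [0.5431, 0.0113]]
184 [[0.5482, -0.047], [0.5471, 0.011]]
190 [[0.5522, -0.0466], [0.551, 0.0113]]
196 [[0.5562, -0.0468], [0.5551, 0.0111]]
202 [[0.5603, -0.047], [0.5592, 0.0114]]
208 [[0.5645, -0.0471], [0.5634, 0.0111]]
214 [[0.5688, -0.0467], [0.5676, 0.0115]]
220 [[0.5731, -0.0469], [0.5719, 0.0112]]
```

Orange centre (578, −17.3) against blue (578, −17.9); nearly exact. Lowering, contact expected at z≈0.052.

Emit:
step_arm(motion="0 0 0.0006 0 -0.025 -0.3 -0.1;0 0 0 0 0 -0.35 -0.1;0 0 0 0 0 -0.4 -0.1;0 0 0 0 0 -0.35 -0.1;0 0 0 0 0 -0.3 -0.1;0 0 0 0 0 -0.2 -0.1;0 0 0 0 0 -0.15 -0.1;0 0 0 0 0 -0.08 -0.1")

```text
t: 30.17
ee_pos: [0.5592, -0.0199, 0.0575]
orientation: [-180.0, 8.0, -178.8]
ft_force: [0.2, -0.6, -0.7]
finger_gap: 0.0446
gripper_force: 61.3
```

Emit:
step_arm(motion="0 0 0 0 0 -0.03 -0.1;0 0 0 0 0 -0.03 -0.1;0 0 0 0 0 -0.03 -0.1;0 0 0 0 0 -0.03 -0.1;0 0 0 0 0 0 -0.1;0 0 0 0 0 0 -0.1;0 0 0 0 0 0 -0.1;0 0 0 0 0 0 -0.1")

```text
t: 30.83
ee_pos: [0.5594, -0.0197, 0.0557]
orientation: [-180.0, 8.0, -178.8]
ft_force: [0.0, -0.5, -1.3]
finger_gap: 0.0446
gripper_force: 61.3
```

Emit:
step_arm(motion="0 0 0 -0.025 0.04 -0.03 -0.1;0 0 0 0 0 -0.03 -0.1;0 0 0 0 0 -0.03 -0.1;0 0 0 0 0 -0.03 -0.1;0 0 0 0 0 -0.02 -0.1;0 0 0 0 0 0 -0.1;0 0 0 0 0 0 -0.1;0 0 0 0 0 0 -0.1")

```text
t: 31.5
ee_pos: [0.5589, -0.019, 0.0528]
orientation: [-180.0, 8.0, -178.8]
ft_force: [-0.8, -0.1, -0.3]
finger_gap: 0.0445
gripper_force: 61.3
```

Emit:
step_arm(motion="0 0 0 0 0 -0.02 -0.1;0 0 0 0 0 -0.02 -0.1;0 0 0 0 0 -0.01 -0.1;0 0 0 0 0 0 -0.1;0 0 0 0 0 0 -0.1;0 0 0 0 0 0 -0.1;0 0 0 0 0 0 -0.1;0 0 0 0 0 0 -0.1")

```text
t: 32.17
ee_pos: [0.5591, -0.019, 0.0521]
orientation: [180.0, 8.0, -178.8]
ft_force: [-1.3, 0.3, 6.6]
finger_gap: 0.0444
gripper_force: 62.0
```

Contact. Release gently (to about 52 mm), rise and check.

Emit:
step_arm(motion="0 0 0 0 0 0 0.1;0 0 0 0 0 0 0.2;0 0 0 0 0 0 0.22;0 0 0 0 0 0 0.22;0 0 0 0 0 0.05 0.22;0 0 0 0 0 0.1 0.22;0 0 0 -0.02 0 0.2 0.22;0 0 0 -0.04 0 0.3 0.22")

```text
t: 32.83
ee_pos: [0.5574, -0.019, 0.0649]
orientation: [-180.0, 7.9, -178.8]
ft_force: [0.0, 0.7, -0.3]
finger_gap: 0.0521
gripper_force: 0.0
```

Emit:
step_arm(motion="0 0 0 -0.1 0 0.7 0.4;0 0 0 -0.2 0 0.8 0.4;0 0 0 -0.5 0 0.8 0.4;0 0 0 -0.6 0 0.8 0.4;0 0 0 -0.6 0 0.8 0.4;0 0 0 -0.6 0 0.8 0.4;0 0 0 -0.5 0 0.5 0.4;0 0 0 0 0 0 0.4")

```text
t: 33.5
ee_pos: [0.4946, -0.0192, 0.1707]
orientation: [179.9, 8.1, -178.8]
ft_force: [0.0, -0.2, 0.6]
finger_gap: 0.06
gripper_force: 0.0
```

```bash
python3 look.py w14 small_1 large_1; python3 hand.py w14 o .064 66 46 0;  python3 hand.py w14 b .052 76 60;python3 -c "
from h import *
a=env.grab_frame('scene')[130:330,150:400];b=env.grab_frame('wrist')[150:350,150:400]
cv2.imwrite('pics/fin.png',cv2.resize(np.hstack([a,b])[:,:,::-1],None,fx=1.6,fy=1.6,interpolation=cv2.INTER_CUBIC))"
```

```text
small_1 [([0.5761, -0.017, 0.0551], 0.82)]
large_1 []
comp [ 228  221   53   61 3073]
yL mid [571.7 -40.3] yaw 0.64
yR mid [573.1   4.1] yaw -0.02
front mid [544.4 -20.5] yaw 1.22
rear mid [608.4 -17.9] yaw 1.2
tcp [ 0.4961 -0.0185  0.1688] [ 179.99    8.01 -178.75]
comp [222 209  67  68 782]
yL mid [568.5 -46.7] yaw -1.26
yR mid [574.7  11. ] yaw -0.18
front mid [540.7 -18.3] yaw 1.22
rear mid [543.8 -23. ] yaw 1.22
tcp [ 0.4961 -0.0185  0.1688] [ 179.99    8.01 -178.75]
```

View pics/fin.png

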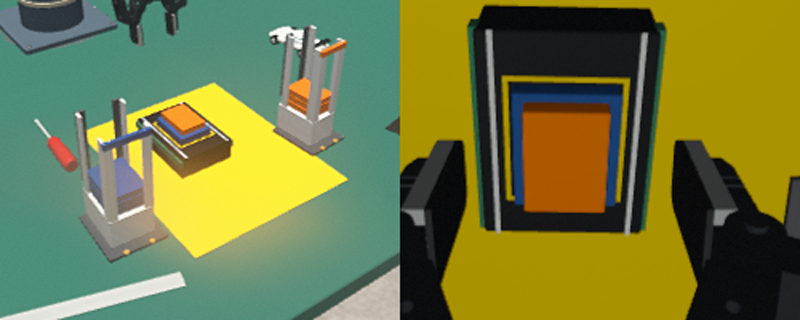

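The final picture shows orange centred on blue inside the yellow frame. Both stacks are in their magazines, and the screwdriver and the white car show no change. Handing in.

```bash
python3 -c "
from station import env
print(env.finish_job())"
```

```text
the job is handed in; nothing more can be done
None
```

I built the stand and handed it in at about 34 s: the blue plate lies centred on the yellow rectangle to about 1 mm, with the orange plate centred on it and both long sides parallel to within about a degree. Both stacks dropped and stayed in their magazines, and I saw no sign that the cars or the screwdriver had moved, though the red car was not in the final check picture.

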